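Set the can gauge to the sample can

ROBOT

A 6-joint arm with a two-finger parallel gripper is mounted at the origin on the work surface. World frame = base frame: x ahead of the robot, y to its left, z up, the work surface at z = 0. Lengths are in mm, angles in rad, forces in N, time in s.
With the tool pointing down it reaches from about 350 to 775 mm from the base axis. Payload 7.3 kg.
Tool frame: the origin (TCP) lies at the very end of the fingers, on their centre line; the grasp point (between the pads) lies 19 mm behind it (bot.tcp_to_grasp is the distance from the TCP to the grasp point, in mm); z points along the fingers, y is the direction in which the jaws open and shut (so a half turn about z gives the same grasp; the last joint's range is limited). The gripper opens to 92 mm and grips with 3 to 60 N. Pads are 19 mm wide; open, the fingers measure 130 mm over their backs; the gripper's body (75 mm by 190 mm) begins 47 mm behind the grasp point.
Start: joints at [-1.308, 0.342, 1.524, -0, 1.275, -0.146], TCP at [208.716, -481.751, 205.841] pointing down, gripper open.
Joint ranges: [-2.53, 2.53], [-0.77, 2.02], [0.04, 2.7], [-1, 4.14], [0.28, 2.66], [-3.11, 3.11]. Speed limits (rad/s): [2.57, 2.57, 3.14, 3.14, 3.14, 3.14].

INTERFACE

Orientations are given as [roll, pitch, yaw] about the fixed x, y, z axes, in that order (R = Rz(yaw) Ry(pitch) Rx(roll)).
In Python, from plant import bot gives the robot as it stands. The module is installed in compiled form; this text tells all that it offers.
- The arm moves only by the tool carry_out, never from a script. Its argument "motion" is a list of rows, each a list of 5 numbers: the closure, from 0 (fully open) to 1 (shut), then the shift along the tool's x, y, z in mm, then the turn about the tool's z in degrees. In form: [[claw, dx, dy, dz, spin], ...]. A call has 1 to 10 rows; each row is the pose to reach, as a shift and turn from the pose measured when the call began, along the tool's axes at that moment; what a row does not reach only later rows make up. A row lasts 1/8 s, in which the tool goes at most 62.5 mm and 10.7 degrees, less where a joint would pass 70% of its speed; a pose out of reach is approached as far as the arm can. A call with a gripper value outside its range is refused whole. The fingers move at their own pace and stop on an object; the grip force is fixed at half the most. Time passes only in rows, so rows that repeat a pose let the fingers close. It gives the time, the measured TCP pose, the force and the opening at its end, in the units of the state.
- bot.get_obs(): the state, without advancing time (a new reading comes with each control period).
- bot.capture(name): name is "scene" or "top"; returns a dict with "color" (384x512x3 uint8, red, green, blue), "depth" (384x512 float32, mm along the optical axis (not along the pixel's ray), 0 where there is no reading), "K" (3x3 intrinsics, pixels), "camera_from_world" (4x4, takes a point from world to camera coordinates). Camera axes: x right, y down, z forward; pixel columns grow to the right and rows downward; lengths in mm; the calibration is good to about 2 mm. A picture is of the moment at which its call begins.
- bot.close_job(): hands the job in, once; it reports no verdict.
The state is a dict: "time": time; "joint_positions": joint angles; "dq": joint speeds; "tau": joint torques, N m; "tool_pos": TCP position; "tcp_rot": TCP orientation; "contact_force": force on the tool from outside, world axes, zero at the start; "moment": the same for the moment, N m; "grip_width": finger opening in mm.
Only numpy, scipy, OpenCV 4.12 (cv2) and the standard library are available. Lean on these libraries where they do the work, as an engineer would, in place of code of your own. Each camera call takes 0.05 s, during which the arm holds its last target.

TASK

Stand the slim sample can in the wide mouth of the wooden can gauge and slide it down the tapered slot until it wedges firmly between both rails, pushing firmly but without forcing it. Leave it wedged there, then slide the aluminium marker gently up against it, so that the marker shows where a sound can stops. Do not disturb the other goods.

Things in the scene. Friction and masses are not known exactly. Their poses are not given: they have to be found in the camera images.
- sample: sample can: the slimmest can on the table, steel with a plain pale label, upright cylinder 54 mm diameter, 62 mm high, 0.13 to 0.23 kg; origin at the centre of its underside, z up along its axis. A push of about 8 N along the slot wedges it well, and it then stays wedged when let go; 25 N or more may dent it
- gauge: wooden can gauge, fixed: plywood base 8 mm thick (its x -150 to 220, y -92 to 78 mm) with two rails on it, rail tops 48 mm above the table. Origin at table level under the slot's centre line; +x runs down the slot from the wide mouth to the narrow end, z up. Straight rail: along x, whole length, 28 mm thick, inner face at y = +27 mm, so a can against it has its axis at y = 0
- gauge_mouth (a point): point on the base's top (8 mm above the table) in the slot's mouth, gauge x = -110, y = 0 mm. Here the tapered rail's face is 37 to 45 mm away on the -y side. That rail (x -130 to 140 mm, 25 mm thick) closes in 1 mm per 8 mm of +x; it is clamped at an unknown setting, new each time: the can's axis stops anywhere from gauge x = -30 to 30 mm
- marker (a joint): travel of the aluminium marker along the straight rail, m: 0 at the narrow end, growing as it slides towards the mouth (gauge -x), up to 0.170; it stays where left and slides with 1.5 N of friction plus 6 N per m/s
- marker_face (a point): centre of the marker's flat tongue face that looks towards the mouth (gauge -x), on the slot's centre line (gauge y = 0), 57.5 mm above the table; the tongue is 10 mm high and reaches over the slot above the rails. It touches the can when this point is 27 mm from the can's axis
- marker_fin (a point): top centre of the marker's upright grip fin, 105.5 mm above the table: 22 mm long along the slot, 12 mm thick across it, standing 43 mm above the marker's slide block (top 62.5 mm above the table, 70 mm long from the face back); 38 mm behind the tongue face (towards the narrow end), over the straight rail at gauge y = 41 mm
- sample_mid (a point): point on the sample can's axis 49.5 mm above its underside: level with the marker's tongue when the can stands on the gauge
Things that resemble listed ones, but are neither listed nor needed, are in the scene too. What is shaped like the sample but yellow is not meant.

How it is judged:
By the outcome, as a careful person would: the job done as asked, in the order asked, and still so for the second after the job is handed in, with the robot touching nothing.
It also fails if it takes over 70 s, if anything falls off the work surface, if the arm or the gripper's body presses on something with over 40 N, if the wrist force passes 120 N, or if a joint passes its speed limit or range.

## Working session

There is one attempt and no reset: what is moved stays moved. The work goes in short steps, Python scripts to look and compute and a tool call to move; the robot and the scene stay as the last step left them, time stands still between calls to the robot, and variables do not carry over. Pictures are saved under pics/ and viewed, and the job is handed in when it is done.

Besides the shell and the picture viewer there is one more tool, called by a JSON object that holds its "fn" and its "kwargs". carry_out: Moves the arm, as the interface text tells. Its arguments: {"type":"object","properties":{"motion":{"type":"array","items":{"type":"array","items":{"type":"number"}}}},"required":["motion"]}

```bash
mkdir -p pics; cat > h.py <<'E'
import numpy as np, cv2
from plant import bot
def cap(n,tag):
    c=bot.capture(n); np.savez(f'{tag}.npz',**c)
    cv2.imwrite(f'pics/{tag}.png',cv2.cvtColor(c['color'],cv2.COLOR_RGB2BGR)); return c
def load(tag): return dict(np.load(f'{tag}.npz'))
def w(c,u,v,z=None):
    K=c['K'];T=c['camera_from_world'];R=T[:3,:3];t=T[:3,3]
    o=-R.T@t; r=R.T@np.linalg.inv(K)@np.array([u,v,1.])
    if z is None: s=c['depth'][int(round(v)),int(round(u))]
    else: s=(z-o[2])/r[2]
    return o+s*r
def crop(tag,u0,v0,u1,v1,k,out):
    im=cv2.imread(f'pics/{tag}.png')[v0:v1,u0:u1]; cv2.imwrite(f'pics/{out}.png',cv2.resize(im,None,fx=k,fy=k,interpolation=cv2.INTER_CUBIC))
def proj(c,p):
    T=c['camera_from_world'];q=c['K']@(T[:3,:3]@np.array(p,float)+T[:3,3]);return q[:2]/q[2]
E
python3 - <<'E'
from h import *
print(bot.get_obs())
for n in('scene','top'):
    c=cap(n,n+'0'); print(c['camera_from_world'].round(3).tolist(),c['K'].tolist())
E
```

```text
{'time': 0.0, 'joint_positions': array([-1.30798865e+00,  3.42682540e-01,  1.52502633e+00, -6.30287395e-06,
        1.27542677e+00, -1.46019150e-01]), 'dq': array([-0.00023333,  0.00074184, -0.00139227, -0.00069657,  0.00064333,
       -0.00012489]), 'tau': array([-9.10841391e-04, -4.31241381e+01, -2.44216347e+01,  7.17427838e-02,
        5.60279202e-02, -1.11832051e-04]), 'tool_pos': array([ 208.59520667, -481.28732656,  205.16261053]), 'tcp_rot': array([-3.14006521e+00, -2.18542190e-04,  4.08828497e-01]), 'contact_force': array([ 0.0166275 ,  0.20797673, -0.0149381 ]), 'moment': array([-0.03706109,  0.01916909, -0.00576347]), 'grip_width': 91.91943222018965}
[[-0.813, 0.582, -0.013, 482.069], [0.507, 0.698, -0.506, -147.433], [-0.285, -0.418, -0.863, 982.298], [0.0, 0.0, 0.0, 1.0]] [[365.1020754904719, 0.0, 254.49099639196513], [0.0, 365.1020754904719, 189.41068031372316], [0.0, 0.0, 1.0]]
[[-0.002, -1.0, -0.008, -73.549], [-0.996, 0.003, -0.093, 550.734], [0.093, 0.008, -0.996, 1026.459], [0.0, 0.0, 0.0, 1.0]] [[469.33520676178506, 0.0, 265.09969315034016], [0.0, 469.33520676178506, 192.79540966714563], [0.0, 0.0, 1.0]]
```

View pics/top0.png

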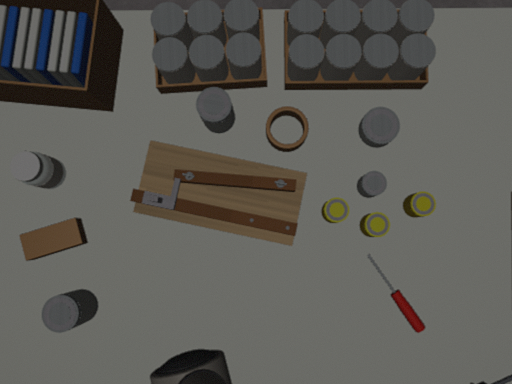

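View pics/scene0.png

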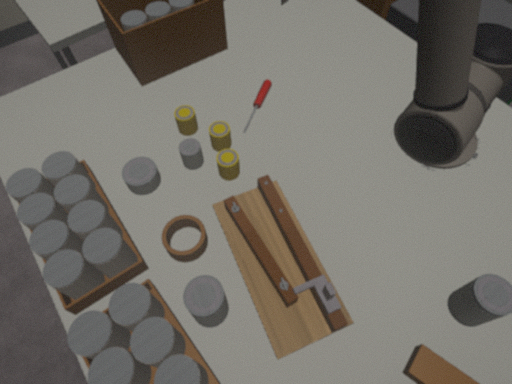

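```bash
python3 - <<'E'
from h import *
crop('top0',320,90,450,250,4.5,'c1'); crop('top0',120,135,320,250,4,'c2')
c=load('top0')
for n,u,v in [('slim',374,184),('fat',380,125),('yel',337,210),('base',165,215),('base2',290,235),('fin',159,200),('railS',230,213),('railT',235,181)]:
    print(n,w(c,u,v).round(1))
E
```

```text
slim [ 565.1 -309.9   65.8]
fat [ 698.9 -330.5   47.5]
yel [ 509.5 -229.9   62.3]
base [502.1 152.7   8.8]
base2 [ 456.3 -130.7   10.1]
fin [529.5 146.6  95.1]
railS [504.3   1.6  48.8]
railT [575.   -8.8  45.7]
```

View pics/c1.png

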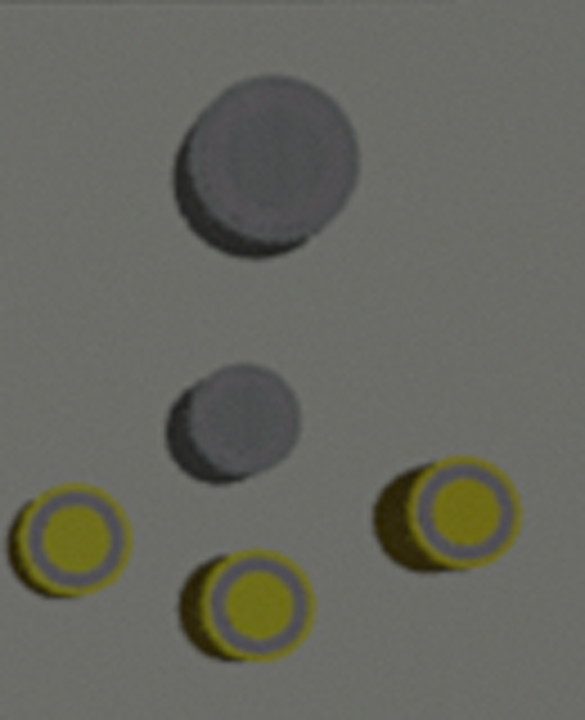

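View pics/c2.png

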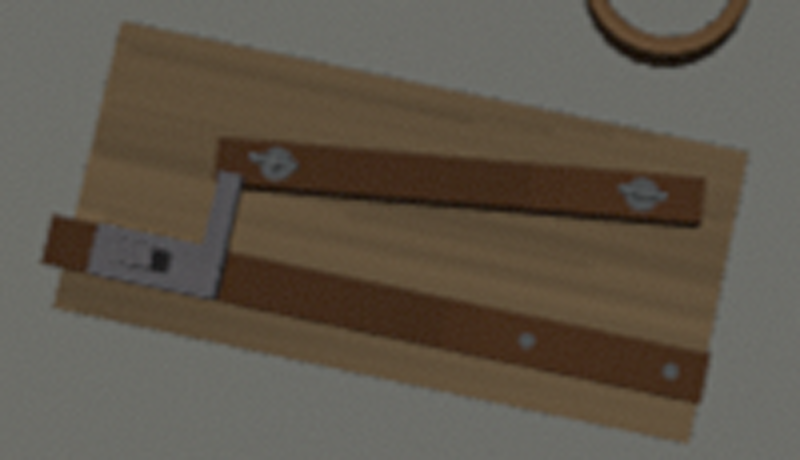

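The sample is the plain pale slim can at top pixel (374.5,183). The yellow look-alikes at (337,210), (377,225) and (423,204) are excluded by colour, and the grey can at (380,125) is too wide and low. In the gauge crop, the straight rail is the lower one and the narrow end with the marker is at left.

```bash
cat >> h.py <<'E'
def fit(c,pts):
    W=np.array([w(c,u,v,z)[:2] for u,v,z,_,_ in pts]);G=np.array([[a,b] for *_,a,b in pts],float)
    gm,wm=G.mean(0),W.mean(0);H=(G-gm).T@(W-wm);th=np.arctan2(H[0,1]-H[1,0],H[0,0]+H[1,1])
    R=np.array([[np.cos(th),-np.sin(th)],[np.sin(th),np.cos(th)]]);t=wm-R@gm
    return th,t,(W-(G@R.T+t)),R
E
python3 - <<'E'
from h import *
c=load('top0')
P=[(122,22,8,220,-92),(747,152,8,-150,-92),(690,440,8,-150,78),(55,307,8,220,78),(709,353,48,-150,27),(697,402,48,-150,55),(52,215,48,220,27),(42,262,48,220,55)]
P=[((u+.5)/4-.5+120,(v+.5)/4-.5+135,z,a,b) for u,v,z,a,b in P]
th,t,res,R=fit(c,P);print(th,np.degrees(th),t,res.round(1).tolist())
g=lambda x,y:(R@[x,y]+t)
print('mouth',g(-110,0),'slot0',g(0,0),'face at 0?')
# top camera depth-based points
d=c['depth']
def mask_pts(c,box,zlo,zhi):
    u0,v0,u1,v1=box;pts=[w(c,u,v) for v in range(v0,v1) for u in range(u0,u1) if c['depth'][v,u]>0]
    p=np.array(pts);return p[(p[:,2]>zlo)&(p[:,2]<zhi)]
p=mask_pts(c,(350,160,400,210),55,72); print('slim top',len(p),p.min(0),p.max(0),p.mean(0))
# sat: circle
u,v=(246+.5)/4.5-.5+320,(419+.5)/4.5-.5+90; print(u,v,w(c,u,v,62))
s=load('scene0'); u,v=proj(s,[*w(c,u,v,62)[:2],62]);print('in scene',u,v)
p=mask_pts(c,(135,180,190,215),75,120);q=(p[:,:2]-t)@R;print('fin pts',len(p),q.min(0),q.max(0),q.mean(0),p[:,2].max())
p=mask_pts(c,(135,170,190,215),53,70);q=(p[:,:2]-t)@R;print('block',len(p),q.min(0),q.max(0))
# tapered inner face: crop pts at z=48: (241,188),(698,222)
for uu,vv in [(245,188),(698,224),(218,140),(704,180)]:
    print('taper',R.T@(w(c,(uu+.5)/4-.5+120,(vv+.5)/4-.5+135,48)[:2]-t))
# marker face edge top z=62.5: crop
for uu,vv in [(240,180),(217,297)]:
    print('face',R.T@(w(c,(uu+.5)/4-.5+120,(vv+.5)/4-.5+135,62.5)[:2]-t))
E
```

```text
1.3608422693101736 77.97051861447831 [540.45155314  -4.43538111] [[-1.2, -1.2], [-0.9, 1.1], [1.8, -0.6], [0.6, -1.9], [-0.4, 1.3], [0.4, 2.2], [-0.9, 0.0], [0.6, -0.9]]
mouth [ 517.52590684 -112.0198351 ] slot0 [540.45155314  -4.43538111] face at 0?
slim top 503 [ 541.93416683 -338.06884351   55.04      ] [ 596.09979019 -283.91905818   67.59362244] [ 568.47961505 -310.68771564   62.51677869]
374.27777777777777 182.72222222222223 [ 568.32773036 -311.45189359   62.        ]
in scene 188.49105708004092 145.47136286280445
fin pts 82 [145.47627189  34.35597997] [167.66775186  46.31784262] [154.26448899  40.50335865] 109.01317279287753
block 488 [ 98.75645976 -29.62146576] [200.72583312  54.34778996]
taper [119.10650052  -8.58088272]
taper [-128.75686916  -40.300776  ]
taper [139.64927781 -31.51036376]
taper [-127.10558428  -64.77580608]
face [119.7002885  -11.17543673]
face [117.68372757  53.37435217]
```

{"fn": "carry_out", "kwargs": {"motion": [[0,55,-2,0,8],[0,110,-4,0,16],[0,165,-6,0,24],[0,220,-8,0,32],[0,275,-10,20,35.4],[0,330,-12,40,35.4],[0,398,-13.3,80,35.4],[0,398,-13.3,80,35.4],[0,398,-13.3,80,35.4]]}}

```text
time: 1.23
tool_pos: [568.2, -310.3, 124.2]
tcp_rot: [-3.14, 0.003, -0.208]
contact_force: [-0.5, -0.9, 0.8]
grip_width: 91.9
```

```bash
python3 - <<'E'
from h import *
o=bot.get_obs();print(o['tool_pos'],np.degrees(o['tcp_rot']))
cap('scene','scene1');crop('scene1',90,50,310,215,3.6,'c3')
E
```

```text
[ 568.24495923 -310.26578027  124.23271544] [-1.79896674e+02  1.63880616e-01 -1.18977221e+01]
```

View pics/c3.png

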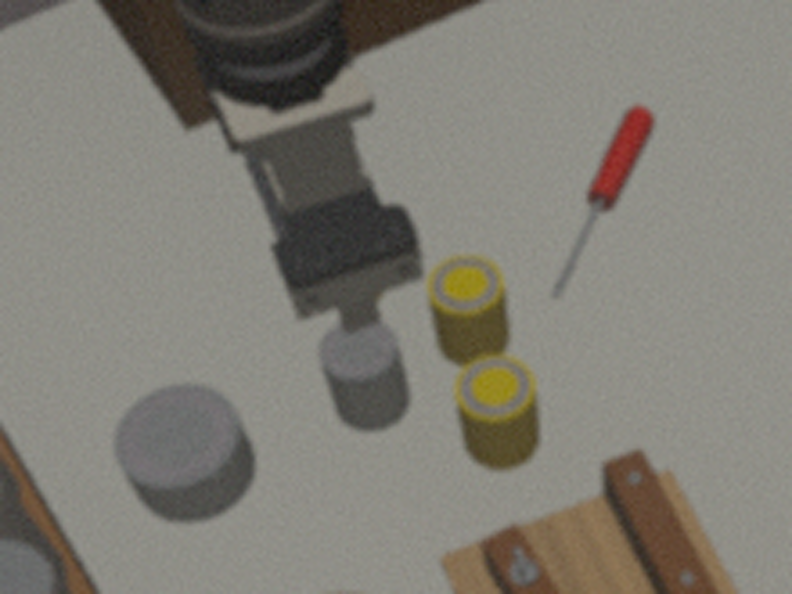

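The crop shows the gripper above the pale can (crop (360,345)), and the fingers clear the yellow cans. Next I descend and close.

{"fn": "carry_out", "kwargs": {"motion": [[0,0,0.5,30,0],[0,0,0.5,60,0],[0,0,0.5,85,0],[0,0,0.5,107,0],[0,0,0.5,107,0],[0.45,0,0.5,107,0],[0.45,0,0.5,107,0],[0.45,0,0.5,107,0],[0.45,0,0.5,107,0],[0.45,0,0.5,107,0]]}}

```text
time: 2.52
tool_pos: [567.8, -311.6, 18.7]
tcp_rot: [-3.141, 0.001, -0.209]
contact_force: [-0.5, 0.2, 2.4]
grip_width: 53.4
```

{"fn": "carry_out", "kwargs": {"motion": [[0.45,0,0,-20,0],[0.45,0,0,-50,0],[0.45,0,0,-85,0],[0.45,0,0,-105,0],[0.45,-20,-45,-105,0],[0.45,-45,-92,-105,0],[0.45,-65,-140,-105,0],[0.45,-85.6,-184.8,-105,0],[0.45,-85.6,-184.8,-105,0],[0.45,-85.6,-184.8,-105,0]]}}

```text
time: 3.78
tool_pos: [522.8, -113.5, 124.1]
tcp_rot: [-3.141, 0.0, -0.208]
contact_force: [-0.8, -0.3, -0.7]
grip_width: 53.3
```

```bash
python3 - <<'E'
from h import *
o=bot.get_obs();print(o['tool_pos'],np.degrees(o['tcp_rot']),o['contact_force'])
cap('scene','scene2');crop('scene2',150,60,350,240,3.3,'c4')
E
```

```text
[ 522.8115887  -113.53573257  124.07869439] [-1.79980363e+02  2.36258462e-02 -1.19272131e+01] [-0.80532557 -0.29108455 -0.74321706]
```

View pics/c4.png

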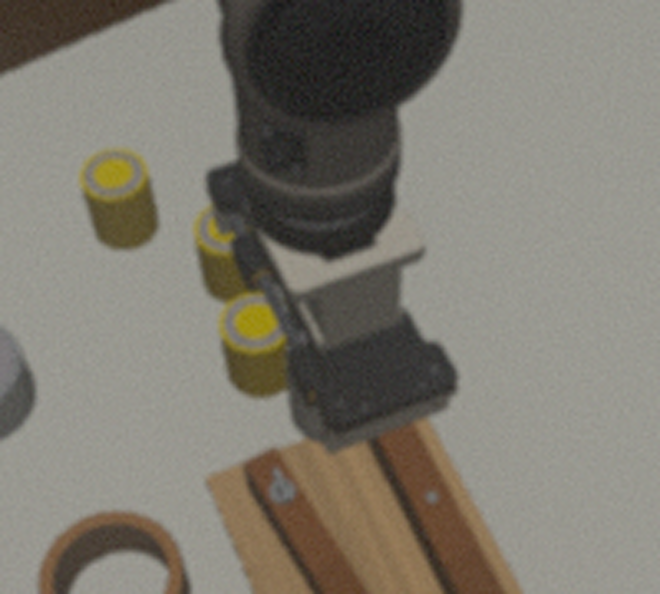

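{"fn": "carry_out", "kwargs": {"motion": [[0.45,0,0,30,0],[0.45,0,0,60,0],[0.45,0,0,80,0],[0.45,0,0,90,0],[0.45,0,0,95,0],[0.45,0,0,97,0],[0.45,0,0,97,0]]}}

```text
time: 4.7
tool_pos: [523.2, -114.2, 27.5]
tcp_rot: [-3.141, -0.001, -0.209]
contact_force: [-0.7, -0.3, -1.9]
grip_width: 53.4
```

```bash
python3 - <<'E'
from h import *
o=bot.get_obs();print(o['tool_pos'],np.degrees(o['tcp_rot']),o['contact_force'],o['grip_width'])
cap('scene','scene3');crop('scene3',150,60,350,240,3.3,'c5')
cap('top','top3');crop('top3',200,140,400,260,4,'c6')
E
```

```text
[ 523.22126203 -114.20304968   27.47514678] [-1.79987058e+02 -2.98374832e-02 -1.19870957e+01] [-0.65890299 -0.25462412 -1.88747644] 53.42375710038567
```

View pics/c5.png

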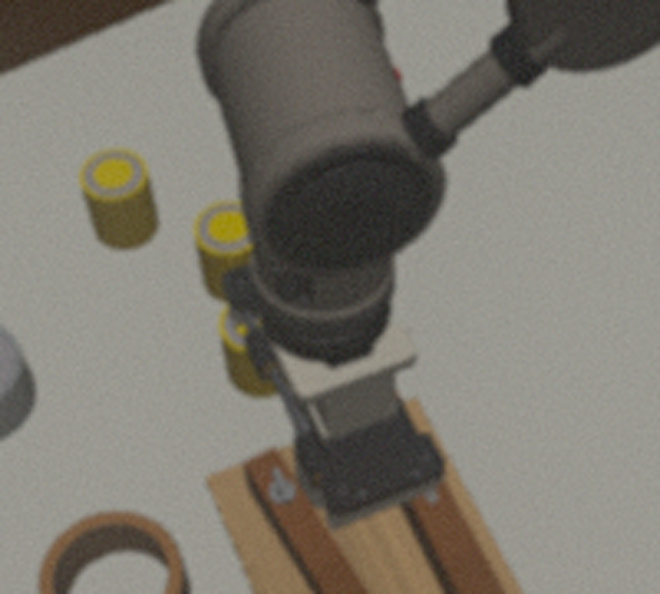

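View pics/c6.png

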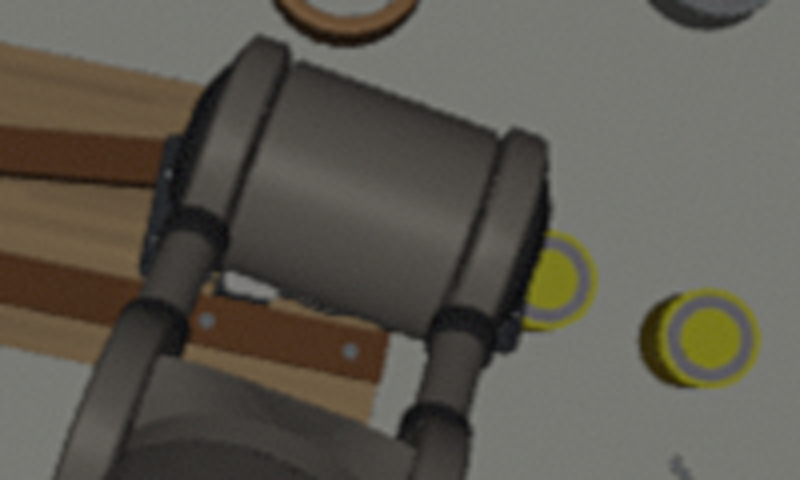

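{"fn": "carry_out", "kwargs": {"motion": [[0.26,0,0,0,0],[0.26,0,0,0,0],[0.26,0,0,0,0],[0.26,-5,0,0,0],[0.26,-5,-7,0,0],[0.26,-5,-17,0,0],[0.26,-5,-27,0,0],[0.26,-5,-37,0,0],[0.26,-5,-47,0,0],[0.26,-5,-47,0,0]]}}

```text
time: 6.05
tool_pos: [528.2, -66.1, 27.5]
tcp_rot: [-3.141, -0.0, -0.208]
contact_force: [-0.2, 0.9, 0.5]
grip_width: 67.8
```

```bash
cat >> h.py <<'E'
TH=1.36084;T0=np.array([540.45,-4.44]);RG=np.array([[np.cos(TH),-np.sin(TH)],[np.sin(TH),np.cos(TH)]])
def st():
    o=bot.get_obs();p=o['tool_pos'];f=o['contact_force'];print('gauge',(RG.T@(p[:2]-T0)).round(2),'z',p[2].round(1),'Fg',(RG.T@f[:2]).round(2),f[2].round(2),'w',round(o['grip_width'],1),'t',o['time'])
E
python3 - <<'E'
from h import *
st()
cap('scene','scene4');crop('scene4',170,100,370,350,2.4,'c7')
cap('top','top4');crop('top4',120,130,320,250,4,'c8')
E
```

```text
gauge [-62.87  -0.85] z 27.5 Fg [0.79 0.4 ] 0.51 w 67.8 t 6.05
```

View pics/c7.png

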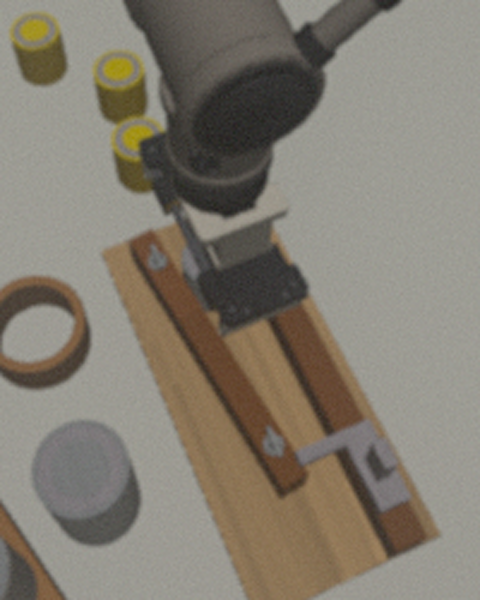

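View pics/c8.png

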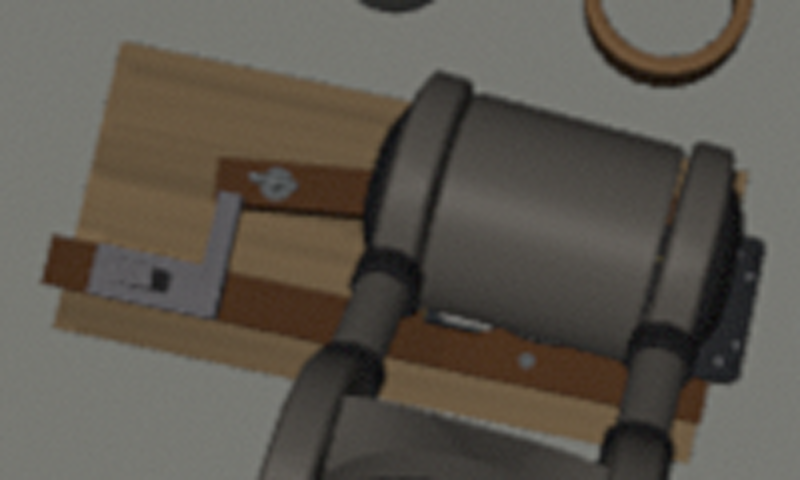

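{"fn": "carry_out", "kwargs": {"motion": [[0.26,0,-5,0,0],[0.26,0,-10,0,0],[0.26,0,-15,0,0],[0.26,0,-19,0,0],[0.26,0,-22,0,0],[0.26,0,-24,0,0],[0.26,0,-24,0,0]]}}

```text
time: 7.02
tool_pos: [533.2, -43.1, 27.5]
tcp_rot: [-3.141, -0.001, -0.209]
contact_force: [-0.1, -0.2, -0.2]
grip_width: 68.2
```

```bash
python3 -c "
from h import *
st()"
```

```text
gauge [-39.31  -0.95] z 27.5 Fg [-0.23  0.06] -0.17 w 68.2 t 7.025
```

{"fn": "carry_out", "kwargs": {"motion": [[0.26,0,-2,0,0],[0.26,0,-4,0,0],[0.26,0,-6,0,0],[0.26,0,-6,0,0]]}}

```text
time: 7.52
tool_pos: [534.5, -37.0, 27.4]
tcp_rot: [-3.141, -0.001, -0.208]
contact_force: [0.4, -0.9, 0.7]
grip_width: 67.9
```

{"fn": "carry_out", "kwargs": {"motion": [[0.26,0,-1.5,0,0],[0.26,0,-3,0,0],[0.26,0,-3,0,0]]}}

```text
time: 7.9
tool_pos: [535.2, -33.9, 27.4]
tcp_rot: [-3.141, -0.001, -0.208]
contact_force: [-1.3, -0.5, 0.4]
grip_width: 68.3
```

{"fn": "carry_out", "kwargs": {"motion": [[0.26,0,-1.5,0,0],[0.26,0,-3,0,0],[0.26,0,-3,0,0]]}}

```text
time: 8.28
tool_pos: [535.9, -30.7, 27.4]
tcp_rot: [-3.14, -0.001, -0.208]
contact_force: [-0.3, -0.7, 0.2]
grip_width: 68.0
```

{"fn": "carry_out", "kwargs": {"motion": [[0.26,0,-1,0,0],[0.26,0,-2,0,0],[0.26,0,-2,0,0]]}}

```text
time: 8.65
tool_pos: [536.3, -28.7, 27.4]
tcp_rot: [-3.14, -0.001, -0.208]
contact_force: [-1.0, -0.7, 0.9]
grip_width: 67.8
```

{"fn": "carry_out", "kwargs": {"motion": [[0.26,0,-1,0,0],[0.26,0,-2,0,0],[0.26,0,-2,0,0]]}}

```text
time: 9.02
tool_pos: [536.8, -26.6, 27.4]
tcp_rot: [-3.14, -0.001, -0.208]
contact_force: [-1.7, -0.5, 1.4]
grip_width: 67.7
```

{"fn": "carry_out", "kwargs": {"motion": [[0.26,0,-1,0,0],[0.26,0,-2,0,0],[0.26,0,-2,0,0]]}}

```text
time: 9.4
tool_pos: [537.3, -24.5, 27.4]
tcp_rot: [-3.14, -0.001, -0.208]
contact_force: [-0.7, -0.6, 0.1]
grip_width: 68.2
```

{"fn": "carry_out", "kwargs": {"motion": [[0.26,0,-1,0,0],[0.26,0,-2,0,0],[0.26,0,-2,0,0]]}}

```text
time: 9.78
tool_pos: [537.7, -22.4, 27.4]
tcp_rot: [-3.14, -0.001, -0.208]
contact_force: [-1.2, -0.1, 0.8]
grip_width: 67.8
```

{"fn": "carry_out", "kwargs": {"motion": [[0.26,0,-1,0,0],[0.26,0,-1.5,0,0],[0.26,0,-1.5,0,0]]}}

```text
time: 10.15
tool_pos: [538.0, -20.9, 27.4]
tcp_rot: [-3.14, -0.001, -0.208]
contact_force: [-1.6, -2.0, 0.5]
grip_width: 67.9
```

{"fn": "carry_out", "kwargs": {"motion": [[0.26,0,-1,0,0],[0.26,0,-1.5,0,0],[0.26,0,-1.5,0,0]]}}

```text
time: 10.52
tool_pos: [538.3, -19.3, 27.3]
tcp_rot: [-3.14, -0.001, -0.208]
contact_force: [-1.9, -2.2, 0.2]
grip_width: 67.6
```

{"fn": "carry_out", "kwargs": {"motion": [[0.26,0,-1,0,0],[0.26,0,-1,0,0]]}}

```text
time: 10.78
tool_pos: [538.6, -18.3, 27.4]
tcp_rot: [-3.14, -0.001, -0.208]
contact_force: [-1.6, -0.9, 0.7]
grip_width: 67.6
```

{"fn": "carry_out", "kwargs": {"motion": [[0.26,0,-1,0,0],[0.26,0,-1,0,0]]}}

```text
time: 11.02
tool_pos: [538.8, -17.2, 27.4]
tcp_rot: [-3.14, -0.001, -0.208]
contact_force: [-2.1, -1.8, 0.9]
grip_width: 67.7
```

{"fn": "carry_out", "kwargs": {"motion": [[0.26,0,-1,0,0],[0.26,0,-1,0,0]]}}

```text
time: 11.28
tool_pos: [539.0, -16.1, 27.3]
tcp_rot: [-3.14, -0.001, -0.208]
contact_force: [-0.0, -1.0, 0.1]
grip_width: 67.9
```

{"fn": "carry_out", "kwargs": {"motion": [[0.26,0,-1,0,0],[0.26,0,-2,0,0],[0.26,0,-2,0,0]]}}

```text
time: 11.65
tool_pos: [539.5, -14.0, 27.3]
tcp_rot: [-3.14, -0.001, -0.208]
contact_force: [-1.3, -1.1, 0.1]
grip_width: 67.8
```

{"fn": "carry_out", "kwargs": {"motion": [[0.26,0,-1,0,0],[0.26,0,-2,0,0],[0.26,0,-2,0,0]]}}

```text
time: 12.02
tool_pos: [539.9, -11.9, 27.3]
tcp_rot: [-3.139, -0.001, -0.208]
contact_force: [-1.0, -1.5, 0.7]
grip_width: 68.2
```

{"fn": "carry_out", "kwargs": {"motion": [[0.26,0,-1,0,0],[0.26,0,-1.5,0,0],[0.26,0,-1.5,0,0]]}}

```text
time: 12.4
tool_pos: [540.2, -10.4, 27.3]
tcp_rot: [-3.139, -0.001, -0.208]
contact_force: [-0.7, -1.3, -0.0]
grip_width: 67.8
```

```bash
python3 - <<'E'
from h import *
st()
cap('scene','scene5');crop('scene5',200,160,340,310,4,'c9')
E
```

```text
gauge [-5.85 -1.  ] z 27.3 Fg [-1.46  0.42] -0.04 w 67.8 t 12.4
```

View pics/c9.png

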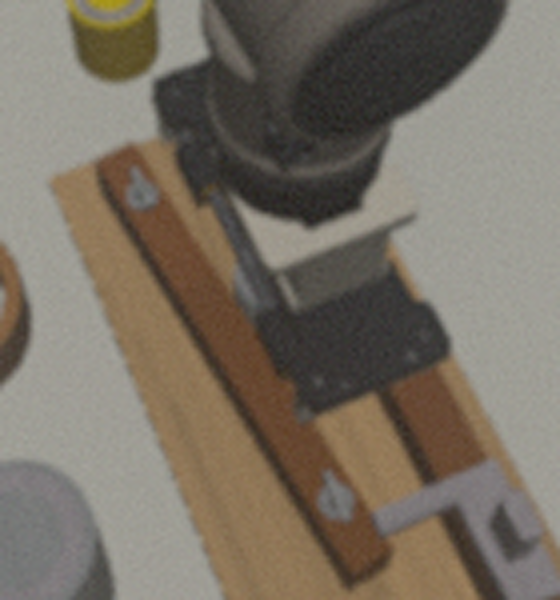

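{"fn": "carry_out", "kwargs": {"motion": [[0.26,0,-1,0,0],[0.26,0,-2,0,0],[0.26,0,-2,0,0]]}}

```text
time: 12.82
tool_pos: [540.7, -8.3, 27.3]
tcp_rot: [-3.139, -0.001, -0.208]
contact_force: [-1.4, -1.3, 0.2]
grip_width: 67.9
```

{"fn": "carry_out", "kwargs": {"motion": [[0.26,0,-1,0,0],[0.26,0,-2,0,0],[0.26,0,-2,0,0]]}}

```text
time: 13.2
tool_pos: [541.0, -6.9, 27.5]
tcp_rot: [-3.14, -0.001, -0.207]
contact_force: [-2.5, -4.8, 2.0]
grip_width: 68.2
```

{"fn": "carry_out", "kwargs": {"motion": [[0.26,0,-1,0,0],[0.26,0,-2,0,0],[0.26,0,-2,0,0]]}}

```text
time: 13.58
tool_pos: [541.1, -6.3, 27.8]
tcp_rot: [3.141, -0.001, -0.207]
contact_force: [-4.3, -8.6, 4.5]
grip_width: 67.7
```

{"fn": "carry_out", "kwargs": {"motion": [[0.26,0,-1.5,0,0],[0.26,0,-2.3,0,0],[0.26,0,-2.3,0,0],[0.26,0,-2.3,0,0]]}}

```text
time: 14.08
tool_pos: [541.1, -6.0, 28.1]
tcp_rot: [3.138, -0.001, -0.206]
contact_force: [-4.1, -11.0, 4.5]
grip_width: 67.9
```

```bash
python3 - <<'E'
from h import *
st()
E
```

```text
gauge [-1.36 -0.95] z 28.1 Fg [-11.64   1.76] 4.47 w 67.9 t 14.075
```

{"fn": "carry_out", "kwargs": {"motion": [[0.26,0,3,0,0],[0.26,0,6,0,0],[0.26,0,6.5,0,0],[0.26,0,6.5,0,0]]}}

```text
time: 14.58
tool_pos: [539.8, -12.1, 28.0]
tcp_rot: [3.138, -0.001, -0.206]
contact_force: [-1.0, -0.0, 0.1]
grip_width: 68.0
```

```bash
python3 - <<'E'
from h import *
st()
E
```

```text
gauge [-7.65 -0.99] z 28.0 Fg [-0.22  1.03] 0.13 w 68.0 t 14.575
```

{"fn": "carry_out", "kwargs": {"motion": [[0.26,0,0,-20,0],[0.26,0,0,-50,0],[0.26,0,0,-90,0],[0.26,0,0,-140,0],[0.26,0,50,-150,0],[0.26,0,100,-150,0],[0.26,0,150,-150,0],[0.26,0,200,-150,0],[0.26,0,200,-150,0]]}}

```text
time: 15.7
tool_pos: [498.2, -210.2, 178.6]
tcp_rot: [3.138, -0.001, -0.211]
contact_force: [0.4, 1.1, -0.3]
grip_width: 67.7
```

```bash
python3 - <<'E'
from h import *
st()
cap('scene','scene6');crop('scene6',200,160,370,360,3,'c10')
cap('top','top6');crop('top6',120,130,320,250,4,'c11')
E
```

```text
gauge [-210.06   -1.54] z 178.6 Fg [ 1.15 -0.2 ] -0.29 w 67.7 t 15.7
```

View pics/c10.png

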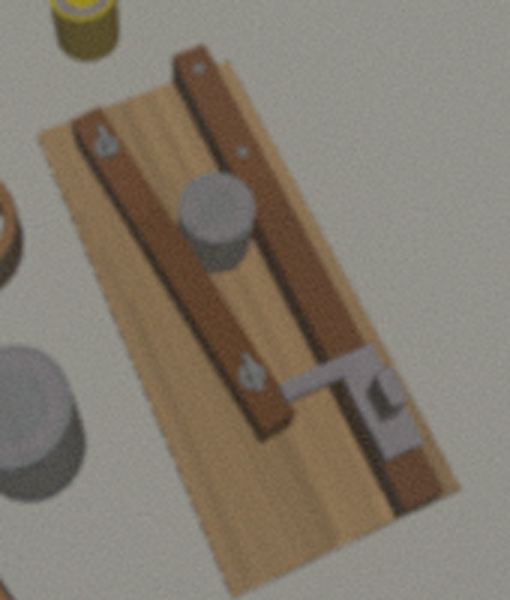

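View pics/c11.png

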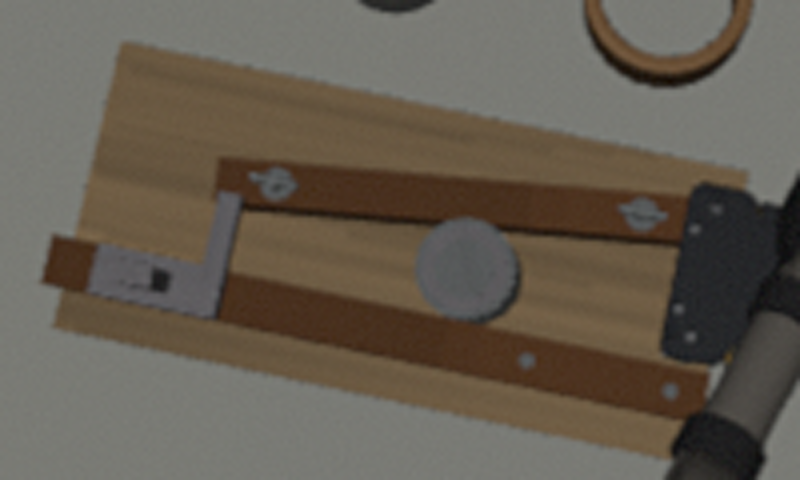

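```bash
python3 - <<'E'
from h import *
c=load('top6')
g=lambda u,v,z:RG.T@(w(c,(u+.5)/4-.5+120,(v+.5)/4-.5+130,z)[:2]-T0)
print('can',g(466,268,70))
s=load('scene6')
print('can scene',RG.T@(w(s,(217+.5)/3-.5+200,(205+.5)/3-.5+160,70)[:2]-T0))
def pts(c,box):
    u0,v0,u1,v1=box;return np.array([w(c,u,v) for v in range(v0,v1) for u in range(u0,u1) if c['depth'][v,u]>0])
p=pts(c,(218,180,255,215));q=p[p[:,2]>60];G=(q[:,:2]-T0)@RG
A=np.c_[G,np.ones(len(q))];print('lid',len(q),G.min(0),G.max(0),G.mean(0),np.linalg.lstsq(A,q[:,2],rcond=None)[0],q[:,2].mean())
for uu,vv in [(240,205),(217,317)]: print('face',g(uu,vv,62.5))
p=pts(c,(135,180,190,215));q=p[p[:,2]>80];G=(q[:,:2]-T0)@RG;print('fin',G.min(0),G.max(0),G.mean(0),q[:,2].max(),np.median(q[:,2]))
s=load('scene6');p=pts(s,(300,270,350,310));q=p[(p[:,2]>75)&(p[:,2]<125)];G=(q[:,:2]-T0)@RG;print('fin scene',len(q),G.min(0),G.max(0),G.mean(0),q[:,2].max(),np.median(q[:,2]))
crop('top6',135,170,195,215,12,'c12');crop('scene6',280,260,350,330,8,'c13')
E
```

```text
can [-8.91584612  0.30272407]
can scene [-7.63295408  1.17791711]
lid 506 [-35.58523789 -26.82196167] [17.75420188 26.81267209] [-9.33180056  0.11615833] [-5.67998836e-05 -9.67588855e-03  7.13918334e+01] 71.39123948364546
face [119.0956498   -8.51167547]
face [117.68844761  53.37406286]
fin [145.81542965  34.50592786] [168.0146041   46.34287997] [154.56484099  40.56037817] 109.56781669451084 105.1695773820723
fin scene 138 [148.56746729  34.26937823] [170.63112887  46.69082628] [160.79310535  38.53637749] 107.12185079928224 103.29456495120729
```

View pics/c12.png

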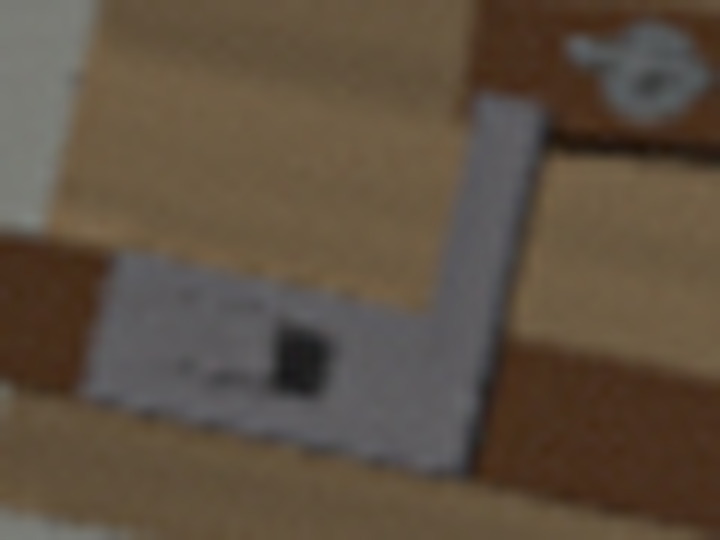

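View pics/c13.png

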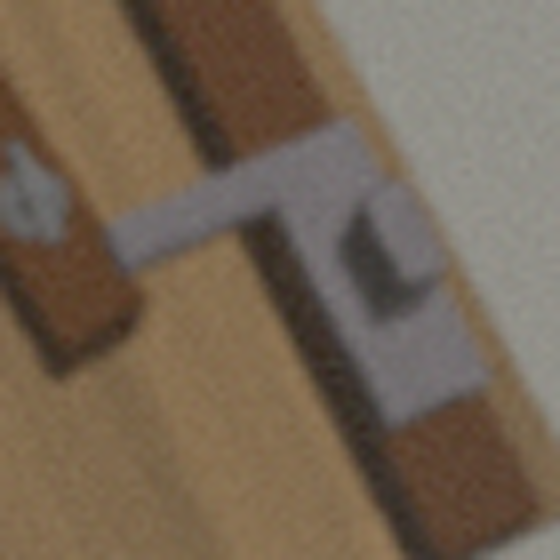

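The can is upright and wedged at about gauge (-9, 0), against the straight rail. The marker face is at gauge x ≈ 118.5 and the back of the fin at ≈ 167. Next I bring closed fingers in behind the fin to push it towards the mouth.

{"fn": "carry_out", "kwargs": {"motion": [[0.5,0,-50,0,0],[1,-5,-105,0,0],[1,-10,-160,0,0],[1,-20,-215,0,0],[1,-30,-270,0,0],[1,-40,-325,0,0],[1,-42.5,-375,0,0],[1,-42.5,-407,0,0],[1,-42.5,-407,0,0],[1,-42.5,-407,0,0]]}}

```text
time: 17.05
tool_pos: [540.2, 200.2, 177.2]
tcp_rot: [3.138, 0.0, -0.206]
contact_force: [-0.1, -0.7, 0.8]
grip_width: 0.2
```

```bash
python3 - <<'E'
from h import *
st();print(bot.get_obs()['tcp_rot'])
cap('scene','scene7');crop('scene7',200,160,400,380,2.7,'c14')
E
```

```text
gauge [200.12  42.88] z 177.2 Fg [-0.66 -0.02] 0.81 w 0.2 t 17.05
[ 3.13827401e+00  8.18635751e-05 -2.05955656e-01]
```

View pics/c14.png

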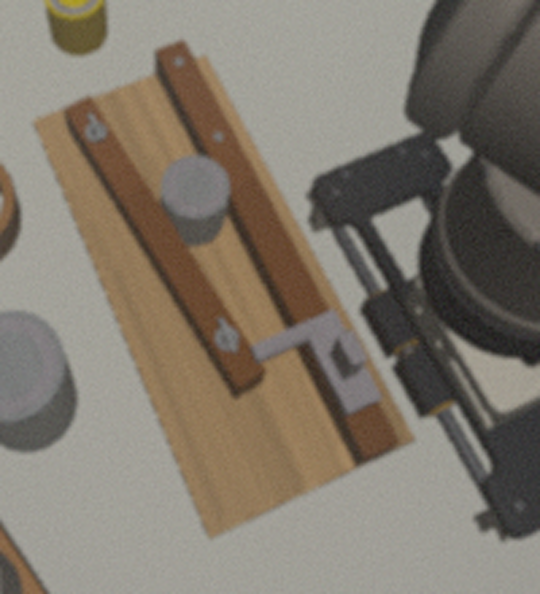

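{"fn": "carry_out", "kwargs": {"motion": [[1,1,0,30,0],[1,1.9,0,60,0],[1,1.9,0,85,0],[1,1.9,0,105,0],[1,1.9,0,105,0]]}}

```text
time: 17.73
tool_pos: [541.1, 197.6, 71.1]
tcp_rot: [3.137, 0.003, -0.208]
contact_force: [0.0, 0.4, 0.8]
grip_width: 0.5
```

```bash
python3 - <<'E'
from h import *
st()
cap('scene','scene8');crop('scene8',260,230,400,380,4,'c15')
cap('top','top8');crop('top8',110,130,260,250,5,'c16')
E
```

```text
gauge [197.76  41.46] z 71.1 Fg [0.42 0.08] 0.77 w 0.5 t 17.725
```

View pics/c15.png

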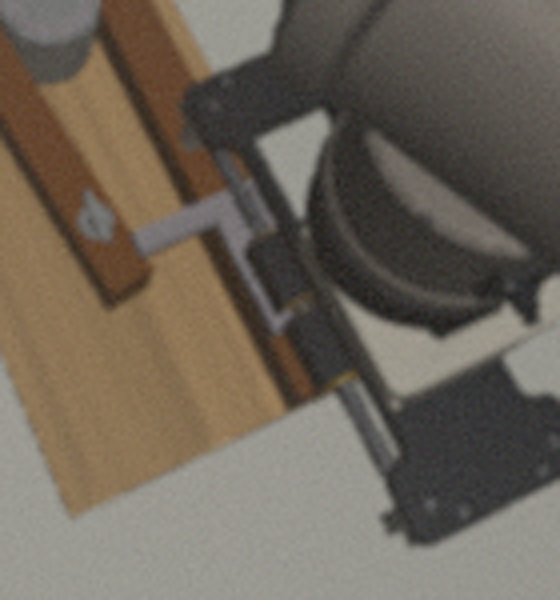

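View pics/c16.png

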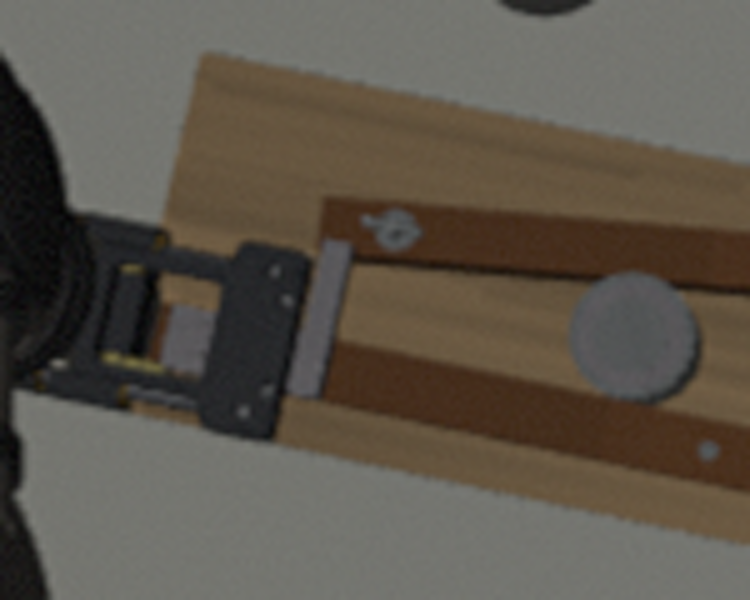

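{"fn": "carry_out", "kwargs": {"motion": [[1,0,4,0,0],[1,0,11,0,0],[1,0,18,0,0],[1,0,26,0,0],[1,0,34,0,0],[1,0,42,0,0],[1,0,50,0,0],[1,0,57,0,0],[1,0,60,0,0],[1,0,60,0,0]]}}

```text
time: 19.08
tool_pos: [530.2, 139.2, 73.3]
tcp_rot: [3.138, -0.001, -0.208]
contact_force: [-0.1, -0.3, 1.7]
grip_width: 0.4
```

```bash
python3 - <<'E'
from h import *
st()
cap('top','top9');crop('top9',110,130,260,250,5,'c17')
c=load('top9')
E
```

```text
gauge [138.37  39.96] z 73.3 Fg [-0.31 -0.01] 1.74 w 0.4 t 19.075
```

View pics/c17.png

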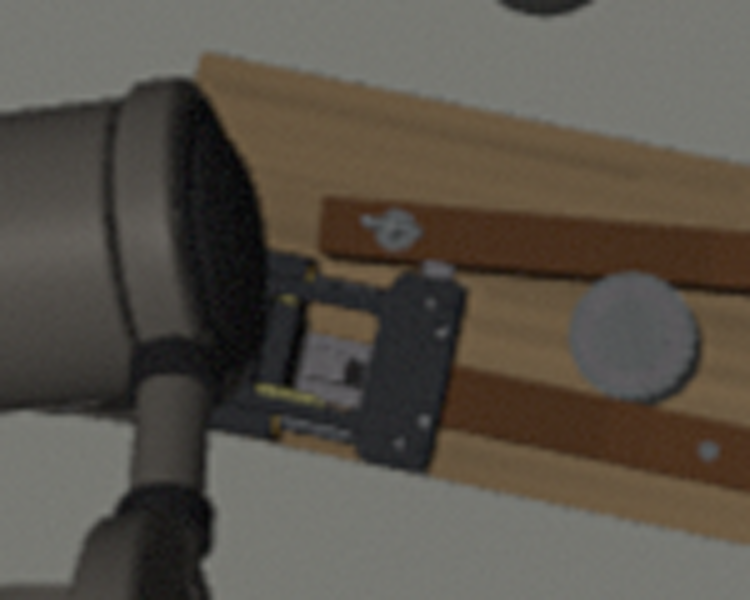

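{"fn": "carry_out", "kwargs": {"motion": [[1,0,4,1,0],[1,0,10,2,0],[1,0,17,2,0],[1,0,24,2,0],[1,0,30,2,0],[1,0,35,2,0],[1,0,38,2,0],[1,0,40,2,0],[1,0,40,2,0]]}}

```text
time: 20.25
tool_pos: [522.3, 100.3, 72.2]
tcp_rot: [3.139, -0.002, -0.208]
contact_force: [-1.0, 2.0, 7.6]
grip_width: 0.4
```

```bash
python3 - <<'E'
from h import *
st()
cap('scene','scene10');crop('scene10',220,180,360,330,4,'c18')
cap('top','top10');crop('top10',140,130,290,250,5,'c19')
E
```

```text
gauge [98.66 39.61] z 72.2 Fg [1.78 1.36] 7.56 w 0.4 t 20.25
```

View pics/c18.png

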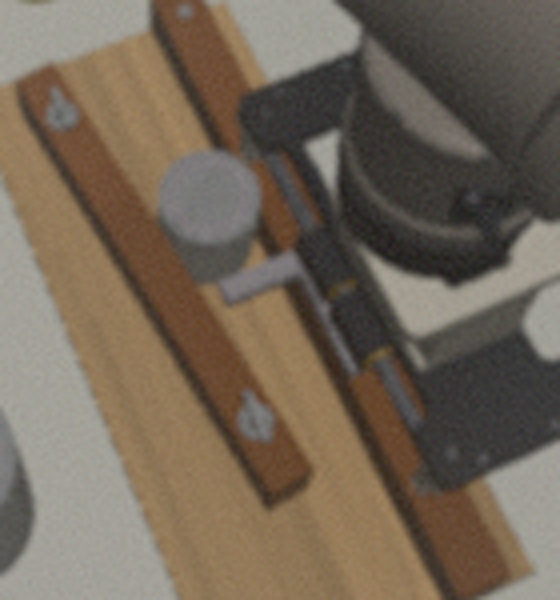

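View pics/c19.png

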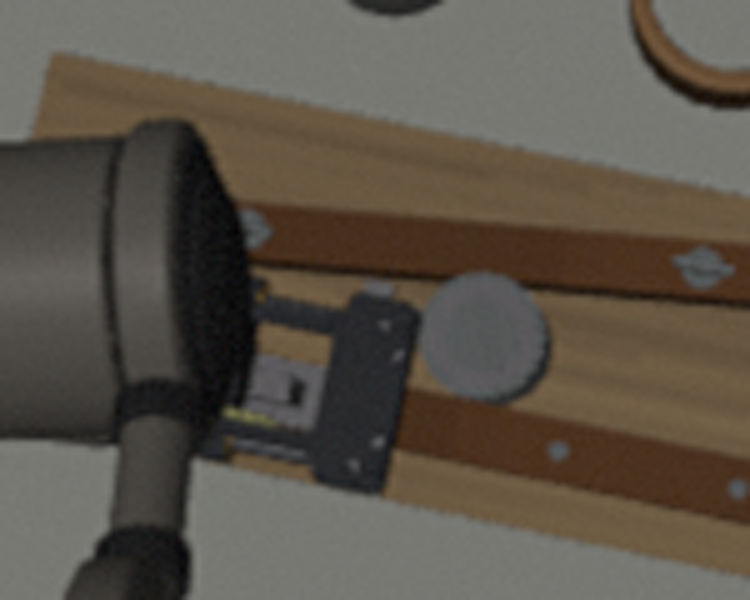

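{"fn": "carry_out", "kwargs": {"motion": [[1,1,0,-2,0],[1,1,0,-3,0],[1,1,0,-3,0]]}}

```text
time: 20.72
tool_pos: [523.0, 100.1, 74.7]
tcp_rot: [3.138, -0.001, -0.208]
contact_force: [0.7, -0.3, 0.1]
grip_width: 0.4
```

```bash
python3 - <<'E'
from h import *
st()
for k in('top9','top10'):
    c=load(k);o={'top9':110,'top10':140}[k]
    for uu,vv in {'top9':[(455,272)],'top10':[(395,290)]}[k]:
        print(k,RG.T@(w(c,(uu+.5)/5-.5+o,(vv+.5)/5-.5+130,62.5)[:2]-T0))
s=load('scene10')
for uu,vv in [(218,287),(238,303)]: print('scene tongue',RG.T@(w(s,(uu+.5)/4-.5+220,(vv+.5)/4-.5+180,62.5)[:2]-T0))
crop('scene10',255,220,325,280,10,'c20')
E
```

```text
gauge [98.58 38.82] z 74.7 Fg [-0.14 -0.73] 0.15 w 0.4 t 20.725
top9 [ 72.98934782 -11.21659   ]
top10 [ 33.06559851 -11.58011754]
scene tongue [ 38.99517236 -15.42237545]
scene tongue [50.99289663 -9.70551608]
```

View pics/c20.png

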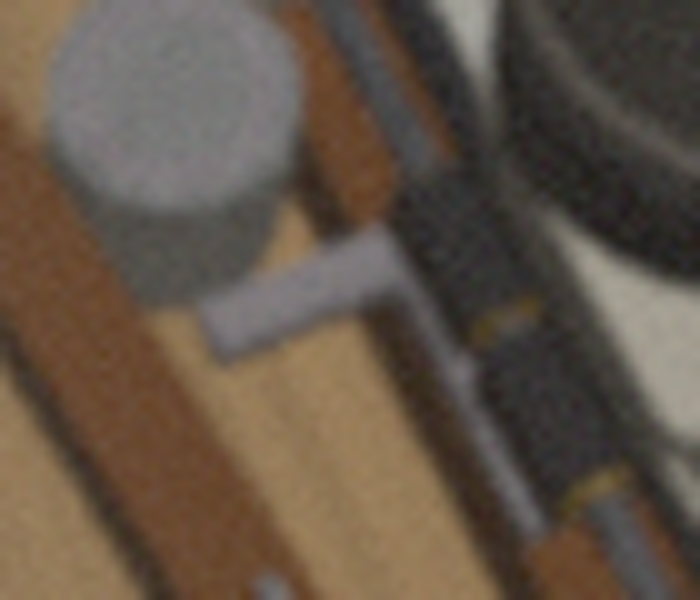

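{"fn": "carry_out", "kwargs": {"motion": [[1,0,3,0,0],[1,0,6,0,0],[1,0,8,0,0],[1,0,8,0,0]]}}

```text
time: 21.22
tool_pos: [521.3, 92.0, 74.8]
tcp_rot: [3.138, -0.001, -0.208]
contact_force: [0.0, 1.4, 0.6]
grip_width: 0.6
```

{"fn": "carry_out", "kwargs": {"motion": [[1,0,1,0,0],[1,0,2,0,0],[1,0,2,0,0]]}}

```text
time: 21.6
tool_pos: [520.9, 90.0, 74.8]
tcp_rot: [3.138, -0.001, -0.208]
contact_force: [0.1, 1.1, -1.1]
grip_width: 0.2
```

{"fn": "carry_out", "kwargs": {"motion": [[1,0,1,0,0],[1,0,1,0,0],[1,0,1,0,0]]}}

```text
time: 21.98
tool_pos: [520.6, 89.0, 74.8]
tcp_rot: [3.138, -0.001, -0.208]
contact_force: [0.7, 1.4, 0.3]
grip_width: 0.6
```

```bash
python3 - <<'E'
from h import *
st()
cap('scene','scene11');crop('scene11',240,195,310,265,8,'c21')
E
```

```text
gauge [87.23 38.84] z 74.8 Fg [ 1.5  -0.43] 0.29 w 0.6 t 21.975
```

View pics/c21.png

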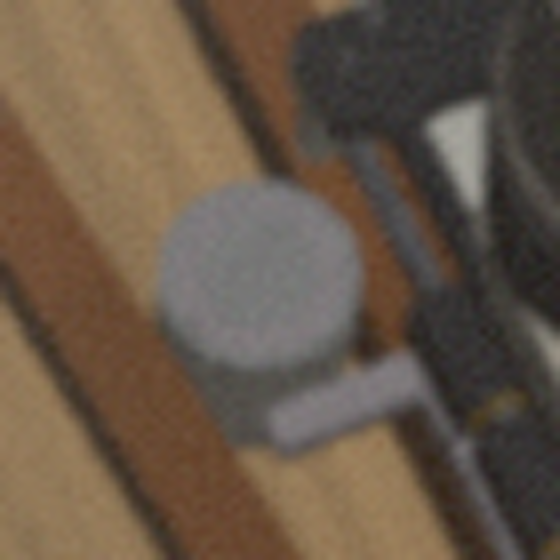

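{"fn": "carry_out", "kwargs": {"motion": [[1,0,0.8,0,0],[1,0,0.8,0,0]]}}

```text
time: 22.28
tool_pos: [520.5, 88.2, 74.8]
tcp_rot: [3.138, -0.001, -0.208]
contact_force: [-0.1, 1.6, 0.7]
grip_width: 0.4
```

{"fn": "carry_out", "kwargs": {"motion": [[1,0,0.8,0,0],[1,0,0.8,0,0]]}}

```text
time: 22.52
tool_pos: [520.3, 87.3, 74.8]
tcp_rot: [3.138, -0.001, -0.208]
contact_force: [-0.0, 1.1, -0.1]
grip_width: 0.5
```

{"fn": "carry_out", "kwargs": {"motion": [[1,0,0.7,0,0],[1,0,0.7,0,0]]}}

```text
time: 22.78
tool_pos: [520.1, 86.6, 74.8]
tcp_rot: [3.138, -0.001, -0.208]
contact_force: [0.0, 0.9, 0.1]
grip_width: 0.4
```

{"fn": "carry_out", "kwargs": {"motion": [[1,0,0.7,0,0],[1,0,0.7,0,0]]}}

```text
time: 23.02
tool_pos: [520.0, 85.8, 74.8]
tcp_rot: [3.138, -0.001, -0.208]
contact_force: [0.8, 0.1, -0.6]
grip_width: 0.3
```

{"fn": "carry_out", "kwargs": {"motion": [[1,0,0.7,0,0],[1,0,0.7,0,0]]}}

```text
time: 23.28
tool_pos: [519.8, 85.1, 74.8]
tcp_rot: [3.138, -0.001, -0.208]
contact_force: [-0.5, 1.5, 0.1]
grip_width: 0.3
```

{"fn": "carry_out", "kwargs": {"motion": [[1,0,0.6,0,0],[1,0,0.6,0,0]]}}

```text
time: 23.52
tool_pos: [519.7, 84.4, 74.8]
tcp_rot: [3.138, -0.001, -0.208]
contact_force: [-0.6, 1.1, 0.6]
grip_width: 0.4
```

```bash
python3 - <<'E'
from h import *
st()
c=cap('scene','scene12');crop('scene12',240,195,310,265,8,'c22')
c=cap('top','top12');crop('top12',190,165,270,225,9,'c23')
def pts(c,box):
    u0,v0,u1,v1=box;return np.array([w(c,u,v) for v in range(v0,v1) for u in range(u0,u1) if c['depth'][v,u]>0])
for k in('scene6','scene11','scene12'):
    c=load(k);p=pts(c,(255,210,295,250));q=p[(p[:,2]>64)&(p[:,2]<80)];G=(q[:,:2]-T0)@RG
    m=G[:,0]<14;print(k,len(q),np.percentile(G,[1,50,99],axis=0).round(1).tolist(),G[m].mean(0),q[m][:,2].mean())
E
```

```text
gauge [82.59 38.82] z 74.8 Fg [0.98 0.78] 0.58 w 0.4 t 23.525
scene6 489 [[-31.8, -25.6], [-5.0, -0.0], [19.4, 25.7]] [-7.47668249 -0.17155686] 69.9029021362249
scene11 489 [[-31.5, -25.8], [-4.9, -0.2], [19.8, 25.6]] [-7.56644567 -0.14345189] 69.78086811235892
scene12 489 [[-31.8, -25.0], [-4.9, -0.2], [20.1, 25.9]] [-7.33845931 -0.01277879] 69.83466544549223
```

View pics/c22.png

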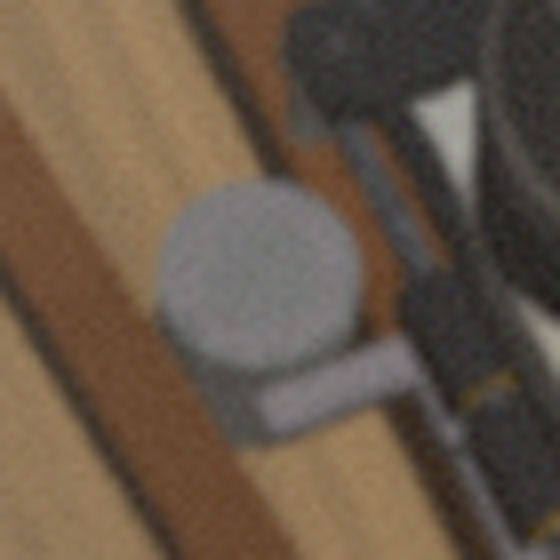

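View pics/c23.png

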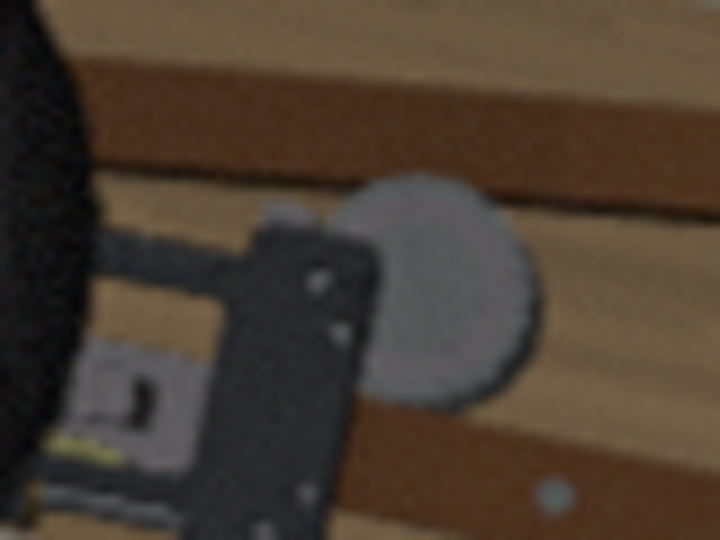

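{"fn": "carry_out", "kwargs": {"motion": [[1,0,0.7,0,0],[1,0,0.7,0,0]]}}

```text
time: 23.88
tool_pos: [519.5, 83.7, 74.8]
tcp_rot: [3.138, -0.001, -0.208]
contact_force: [-0.1, 2.0, 0.4]
grip_width: 0.6
```

{"fn": "carry_out", "kwargs": {"motion": [[1,0,0.7,0,0],[1,0,0.7,0,0]]}}

```text
time: 24.12
tool_pos: [519.4, 83.0, 74.8]
tcp_rot: [3.138, -0.001, -0.208]
contact_force: [-0.7, 1.4, 1.1]
grip_width: 0.3
```

{"fn": "carry_out", "kwargs": {"motion": [[1,0,0.6,0,0],[1,0,0.6,0,0]]}}

```text
time: 24.38
tool_pos: [519.3, 82.5, 74.8]
tcp_rot: [3.138, -0.001, -0.208]
contact_force: [-0.5, 2.0, 0.0]
grip_width: 0.3
```

{"fn": "carry_out", "kwargs": {"motion": [[1,0,0.6,0,0],[1,0,0.6,0,0]]}}

```text
time: 24.62
tool_pos: [519.2, 82.1, 74.9]
tcp_rot: [3.138, -0.001, -0.209]
contact_force: [1.1, 3.7, 1.0]
grip_width: -0.0
```

```bash
python3 - <<'E'
from h import *
st()
c=cap('scene','scene13');crop('scene13',240,195,310,265,8,'c24')
c=cap('top','top13');crop('top13',190,165,270,225,9,'c25')
s=load('scene12')
# depth-based tongue points
def pts(c,box):
    u0,v0,u1,v1=box;return np.array([w(c,u,v) for v in range(v0,v1) for u in range(u0,u1) if c['depth'][v,u]>0])
for k in('scene12','scene13'):
    p=pts(load(k),(265,225,300,260));q=p[(p[:,2]>60)&(p[:,2]<65)];G=(q[:,:2]-T0)@RG
    m=(G[:,1]<20)&(G[:,1]>-20);print(k,m.sum(),np.percentile(G[m][:,0],[2,10,50,90,98]).round(1))
E
```

```text
gauge [80.26 38.78] z 74.9 Fg [ 3.82 -0.3 ] 1.05 w -0.0 t 24.625
scene12 91 [12.8 19.8 26.8 33.2 34.5]
scene13 103 [11.5 18.6 25.2 30.9 32.1]
```

View pics/c24.png

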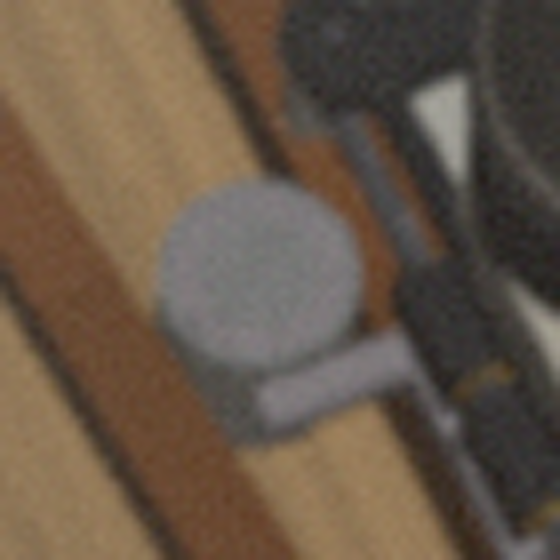

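View pics/c25.png

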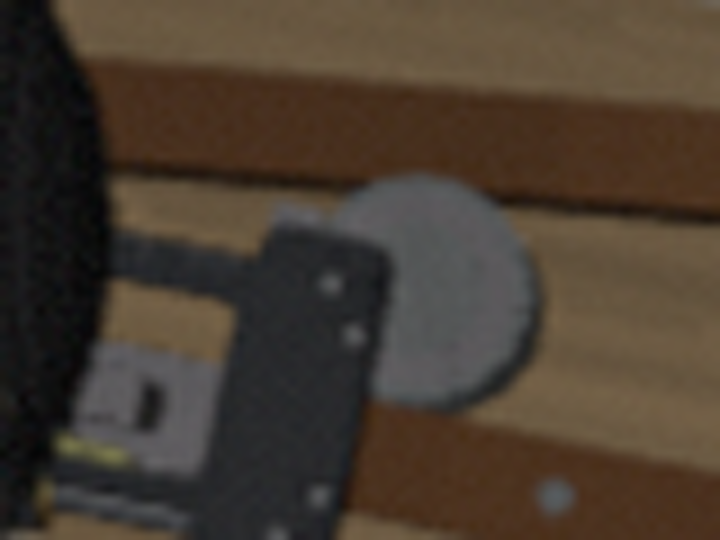

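{"fn": "carry_out", "kwargs": {"motion": [[1,0,0.7,0,0],[1,0,0.7,0,0]]}}

```text
time: 24.98
tool_pos: [519.0, 81.3, 74.9]
tcp_rot: [3.138, -0.001, -0.208]
contact_force: [-1.0, 2.8, 0.3]
grip_width: 0.5
```

```bash
python3 - <<'E'
from h import *
for i in range(3): st()
c=cap('scene','scene14');st()
c=cap('top','top14');st()
crop('scene14',240,195,310,265,8,'c26')
def pts(c,box):
    u0,v0,u1,v1=box;return np.array([w(c,u,v) for v in range(v0,v1) for u in range(u0,u1) if c['depth'][v,u]>0])
for k in('scene6','scene12','scene13','scene14'):
    c=load(k)
    p=pts(c,(255,210,295,250));q=p[(p[:,2]>66.5)&(p[:,2]<80)];G=(q[:,:2]-T0)@RG
    p=pts(c,(265,225,300,260));q2=p[(p[:,2]>59)&(p[:,2]<65.5)];H=(q2[:,:2]-T0)@RG
    m=(H[:,1]<20)&(H[:,1]>-12);
    print(k,'can',len(q),G.mean(0).round(2),'tongue',m.sum(),np.percentile(H[m][:,0],[10,50,90,98]).round(1))
# image shift
import numpy as np
def g(k): return cv2.cvtColor(load(k)['color'],cv2.COLOR_RGB2GRAY).astype(np.float32)
box=(slice(214,242),slice(258,280))
ref=g('scene6')
for k in('scene11','scene12','scene13','scene14'):
    print(k,cv2.phaseCorrelate(np.ascontiguousarray(ref[210:242,252:290]),np.ascontiguousarray(g(k)[210:242,252:290])))
a=g('top6')
for k in('top13','top14'):
    print(k,cv2.phaseCorrelate(np.ascontiguousarray(a[180:216,233:254]),np.ascontiguousarray(g(k)[180:216,233:254])))
E
```

```text
gauge [79.36 38.79] z 74.9 Fg [2.55 1.61] 0.29 w 0.5 t 24.975
gauge [79.36 38.79] z 74.9 Fg [2.55 1.61] 0.29 w 0.5 t 24.975
gauge [79.36 38.79] z 74.9 Fg [2.55 1.61] 0.29 w 0.5 t 24.975
gauge [79.35 38.8 ] z 74.9 Fg [ 2.43 -0.04] 0.13 w 0.3 t 25.025
gauge [79.34 38.8 ] z 74.9 Fg [1.85 0.07] 0.93 w 0.8 t 25.075
scene6 can 471 [-5.7   0.08] tongue 15 [17.5 19.4 20.6 20.7]
scene12 can 476 [-5.51  0.05] tongue 100 [20.1 27.4 33.5 34.5]
scene13 can 470 [-5.76  0.15] tongue 100 [19.4 25.6 31.6 32.6]
scene14 can 470 [-7.19  0.11] tongue 97 [18.5 24.9 30.3 31.3]
scene11 ((-0.6932738320569385, 0.2887190407323015), 0.8246845290064811)
scene12 ((-0.5511826481514248, 0.23330259644880158), 0.6916794147342443)
scene13 ((0.4811627616498697, -6.662311818595594), 0.1718210019171238)
scene14 ((-0.958962030501521, -0.18698381528799857), 0.6476304441690445)
top13 ((0.3514784983746875, -0.03671291424822698), 0.9684180473839795)
top14 ((0.12324964267643423, 0.14522668150436857), 0.9306379363492683)
```

View pics/c26.png

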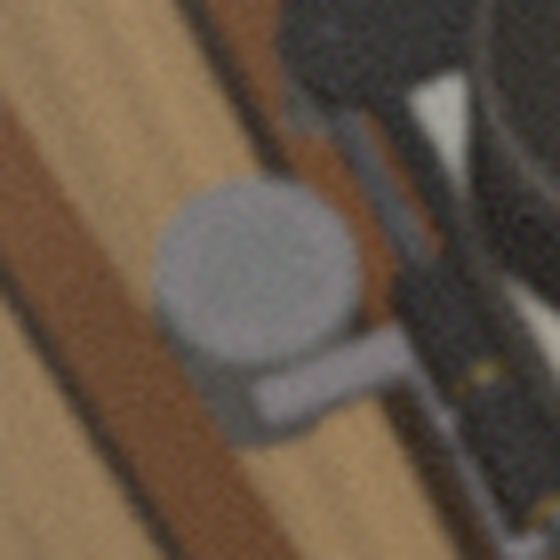

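```bash
python3 - <<'E'
from h import *
def pts(c,box):
    u0,v0,u1,v1=box;return np.array([w(c,u,v) for v in range(v0,v1) for u in range(u0,u1) if c['depth'][v,u]>0])
for k,b in [('scene6',0),('scene11',0),('scene12',0),('scene13',0),('scene14',0)]:
    p=pts(load(k),(255,210,290,245));q=p[(p[:,2]>66.5)&(p[:,2]<75)];G=(q[:,:2]-T0)@RG
    s=np.linalg.lstsq(np.c_[G,np.ones(len(q))],q[:,2],rcond=None)[0]
    print(k,len(q),'slope',s.round(4),'ctr',((G.min(0)+G.max(0))/2).round(1))
for k in('top6','top14'):
    p=pts(load(k),(233,180,256,216));q=p[(p[:,2]>62)&(p[:,2]<78)];G=(q[:,:2]-T0)@RG
    s=np.linalg.lstsq(np.c_[G,np.ones(len(q))],q[:,2],rcond=None)[0];print(k,len(q),s.round(4),G.min(0).round(1))
# circle edges, subpixel shift by ECC on lid region in scene
a=cv2.cvtColor(load('scene6')['color'],cv2.COLOR_RGB2GRAY)[205:243,252:288];
for k in('scene11','scene12','scene13','scene14'):
    b=cv2.cvtColor(load(k)['color'],cv2.COLOR_RGB2GRAY)[205:243,252:288]
    W=np.eye(2,3,dtype=np.float32)
    m=np.zeros(a.shape,np.uint8);m[3:33,5:35]=255
    cc,W=cv2.findTransformECC(a,b,W,cv2.MOTION_TRANSLATION,(3,200,1e-6),m,3);print(k,cc,W[:,2])
crop('scene6',240,195,310,265,8,'c27')
s=load('scene6');print(proj(s,[*(RG@[-9,0]+T0),70]),proj(s,[*(RG@[-10,0]+T0),70]))
E
```

```text
scene6 471 slope [-1.40000e-02  1.20000e-03  6.98588e+01] ctr [-6.1  0.3]
scene11 478 slope [-1.41000e-02 -1.00000e-04  6.96935e+01] ctr [-6.4 -0.2]
scene12 476 slope [-1.33000e-02 -1.00000e-03  6.97561e+01] ctr [-6.6  0.3]
scene13 470 slope [-1.50000e-02  8.10000e-03  6.97793e+01] ctr [-5.9  0.2]
scene14 470 slope [-5.30000e-03  6.00000e-04  6.94115e+01] ctr [-8.   0.3]
top6 346 [ 1.05000e-02 -1.49000e-02  7.16756e+01] [-35.6 -26.8]
top14 347 [3.2900e-02 6.4000e-03 7.1576e+01] [-37.1 -26.7]
scene11 0.9418541511384486 [0.23164988 0.29168645]
scene12 0.956812075258471 [0.2695211  0.33527556]
scene13 0.9677015406406824 [0.11197056 0.18799666]
scene14 0.9681093462845333 [-0.12673798 -0.20530412]
[271.22354311 227.66572586] [271.02507184 227.27087799]
```

View pics/c27.png

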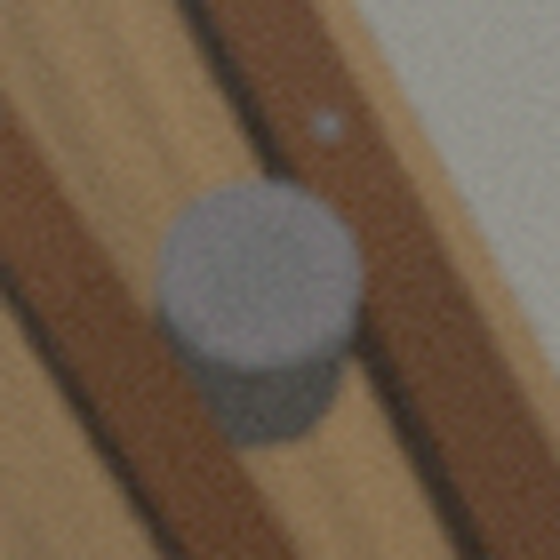

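The last 0.8 mm step shifted or tilted the can's top by about 1 mm. I'll mend it: back the marker off, re-wedge the can, then bring the marker up in finer steps. First I lift over the fin.

{"fn": "carry_out", "kwargs": {"motion": [[1,0,-3,0,0],[1,0,-6,0,0],[1,0,-6,-20,0],[1,-2.5,-6,-45,0],[1,-2.5,-6,-55,0],[1,-2.5,20,-55,0],[1,-2.5,45,-55,0],[1,-2.5,61,-55,0],[1,-2.5,61,-55,0]]}}

```text
time: 26.2
tool_pos: [503.8, 21.6, 129.9]
tcp_rot: [3.138, -0.001, -0.21]
contact_force: [-0.1, 0.3, 0.1]
grip_width: 0.7
```

```bash
python3 - <<'E'
from h import *
st()
E
```

```text
gauge [17.8  41.24] z 129.9 Fg [0.25 0.17] 0.13 w 0.7 t 26.2
```

{"fn": "carry_out", "kwargs": {"motion": [[1,0,0,25,0],[1,0,0,45,0],[1,0,0,54,0],[1,0,0,54,0],[1,0,-8,54,0],[1,0,-18,54,0],[1,0,-29,54,0],[1,0,-40,54,0],[1,0,-50,54,0],[1,0,-53,54,0]]}}

```text
time: 27.45
tool_pos: [515.6, 74.0, 76.1]
tcp_rot: [3.138, -0.002, -0.209]
contact_force: [1.4, -1.5, 4.2]
grip_width: 0.5
```

{"fn": "carry_out", "kwargs": {"motion": [[1,0,0,0,0],[1,0,4,0,0],[1,0,7,-10,0],[1,0,7,-40,0],[1,0,7,-60,0],[1,0,7,-75,0],[1,0,7,-75,0]]}}

```text
time: 28.32
tool_pos: [514.5, 67.3, 152.1]
tcp_rot: [3.139, -0.004, -0.21]
contact_force: [0.6, -0.2, -0.3]
grip_width: 0.4
```

```bash
python3 - <<'E'
from h import *
st();print(bot.get_obs()['tcp_rot'])
cap('scene','scene15');crop('scene15',220,180,360,330,4,'c28')
E
```

```text
gauge [64.72 40.36] z 152.1 Fg [-0.03 -0.64] -0.26 w 0.4 t 28.325
[ 3.13887545 -0.00398691 -0.20959255]
```

View pics/c28.png

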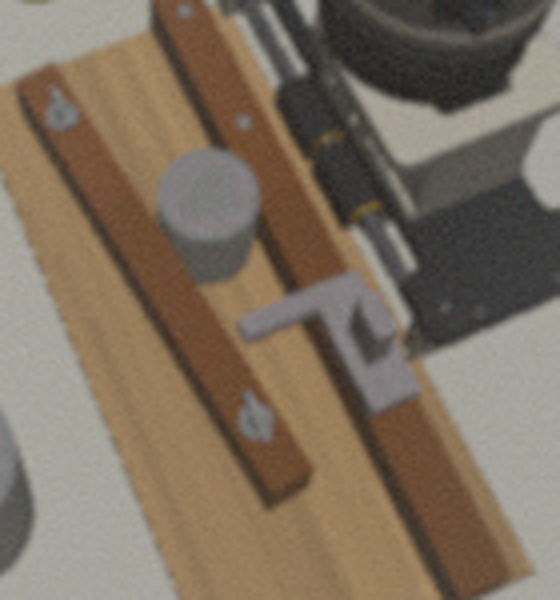

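{"fn": "carry_out", "kwargs": {"motion": [[1,10,35,0,0],[1,25,75,0,0],[1,40,115,0,0],[1,40.4,129,0,0],[1,40.4,129,30,0],[1,40.4,129,65,0],[1,40.4,129,95,0],[1,40.4,129,115,0],[1,40.4,129,120,0],[1,40.4,129,120,0]]}}

```text
time: 29.62
tool_pos: [526.6, -67.3, 31.6]
tcp_rot: [3.139, -0.002, -0.209]
contact_force: [-0.5, 0.9, -0.0]
grip_width: 0.3
```

```bash
python3 - <<'E'
from h import *
st();print(bot.get_obs()['tcp_rot'])
cap('scene','scene16')
cap('top','top16')
def pts(c,box):
    u0,v0,u1,v1=box;return np.array([w(c,u,v) for v in range(v0,v1) for u in range(u0,u1) if c['depth'][v,u]>0])
p=pts(load('top16'),(218,180,256,216));q=p[(p[:,2]>62)&(p[:,2]<78)];G=(q[:,:2]-T0)@RG
s=np.linalg.lstsq(np.c_[G,np.ones(len(q))],q[:,2],rcond=None)[0];print('can',len(q),s.round(4),G.min(0).round(1),G.max(0),G.mean(0))
E
```

```text
gauge [-64.33   0.48] z 31.6 Fg [0.76 0.72] -0.01 w 0.3 t 29.625
[ 3.13868515e+00 -1.59328204e-03 -2.09223127e-01]Traceback (most recent call last):
  File "<stdin>", line 8, in <module>
    return umr_minimum(a, axis, None, out, keepdims, initial, where)
ValueError: zero-size array to reduction operation minimum which has no identity
```

{"fn": "carry_out", "kwargs": {"motion": [[1,0,-4,0,0],[1,0,-8,0,0],[1,0,-11,0,0],[1,0,-12,0,0],[1,0,-12,0,0]]}}

```text
time: 30.35
tool_pos: [529.8, -56.6, 32.8]
tcp_rot: [3.137, -0.004, -0.209]
contact_force: [-1.7, -4.3, 3.5]
grip_width: 0.3
```

{"fn": "carry_out", "kwargs": {"motion": [[1,0,-1,0,0],[1,0,-2,0,0],[1,0,-2,0,0]]}}

```text
time: 30.72
tool_pos: [530.0, -55.9, 33.2]
tcp_rot: [3.136, -0.004, -0.209]
contact_force: [-3.6, -7.3, 5.0]
grip_width: 0.4
```

{"fn": "carry_out", "kwargs": {"motion": [[1,0,-1,0,0],[1,0,-1.5,0,0],[1,0,-1.5,0,0]]}}

```text
time: 31.1
tool_pos: [530.0, -55.7, 33.5]
tcp_rot: [3.134, -0.004, -0.209]
contact_force: [-2.5, -7.8, 4.2]
grip_width: 0.6
```

{"fn": "carry_out", "kwargs": {"motion": [[1,0,-1.5,0,0],[1,0,-2.7,0,0],[1,0,-2.7,0,0],[1,0,-2.7,0,0]]}}

```text
time: 31.6
tool_pos: [530.2, -55.0, 34.1]
tcp_rot: [3.131, -0.004, -0.208]
contact_force: [-4.1, -11.1, 6.2]
grip_width: 0.6
```

{"fn": "carry_out", "kwargs": {"motion": [[1,0,-2,0,0],[1,0,-3.5,0,0],[1,0,-3.5,0,0],[1,0,-3.5,0,0]]}}

```text
time: 32.1
tool_pos: [530.4, -54.0, 34.8]
tcp_rot: [3.127, -0.004, -0.208]
contact_force: [-6.1, -13.5, 8.6]
grip_width: 0.0
```

{"fn": "carry_out", "kwargs": {"motion": [[1,0,3,0,0],[1,0,8,0,0],[1,0,12,0,0],[1,0,12,-30,0],[1,0,12,-70,0],[1,0,12,-115,0],[1,0,50,-125,0],[1,0,100,-125,0],[1,0,140,-125,0],[1,0,140,-125,0]]}}

```text
time: 33.35
tool_pos: [500.8, -191.4, 161.6]
tcp_rot: [3.127, -0.004, -0.211]
contact_force: [-0.6, 0.3, -0.2]
grip_width: 0.4
```

```bash
python3 - <<'E'
from h import *
st();print(bot.get_obs()['tcp_rot'])
cap('scene','scene17');crop('scene17',220,180,360,330,4,'c29')
cap('top','top17')
def pts(c,box):
    u0,v0,u1,v1=box;return np.array([w(c,u,v) for v in range(v0,v1) for u in range(u0,u1) if c['depth'][v,u]>0])
for k in('top6','top17'):
    p=pts(load(k),(218,180,256,216));q=p[(p[:,2]>65)&(p[:,2]<78)];G=(q[:,:2]-T0)@RG
    s=np.linalg.lstsq(np.c_[G,np.ones(len(q))],q[:,2],rcond=None)[0];print(k,len(q),s.round(4),G.min(0).round(1),G.max(0),G.mean(0))
for k in('scene6','scene15','scene17'):
    p=pts(load(k),(252,205,292,248));q=p[(p[:,2]>66.5)&(p[:,2]<75)];G=(q[:,:2]-T0)@RG
    s=np.linalg.lstsq(np.c_[G,np.ones(len(q))],q[:,2],rcond=None)[0];print(k,len(q),s.round(4),((G.min(0)+G.max(0))/2).round(1),G.mean(0))
a=cv2.cvtColor(load('scene6')['color'],cv2.COLOR_RGB2GRAY)[200:248,248:292]
for k in('scene15','scene17'):
    b=cv2.cvtColor(load(k)['color'],cv2.COLOR_RGB2GRAY)[200:248,248:292]
    W=np.eye(2,3,dtype=np.float32);cc,W=cv2.findTransformECC(a,b,W,cv2.MOTION_TRANSLATION,(3,200,1e-6),None,3);print(k,cc,W[:,2])
E
```

```text
gauge [-1.9114e+02 -1.8000e-01] z 161.6 Fg [0.16 0.65] -0.22 w 0.4 t 33.35
[ 3.12731669 -0.00388424 -0.21129661]
top6 494 [-1.32000e-02  4.90000e-03  7.14698e+01] [-35.6 -26.8] [17.75420188 25.97927889] [-9.02994524 -0.23538947]
top17 502 [-4.3000e-02  9.1000e-03  7.1525e+01] [-34.3 -26.9] [18.74066652 26.33491271] [-7.90572262 -0.0194933 ]
scene6 471 [-1.40000e-02  1.20000e-03  6.98588e+01] [-6.1  0.3] [-5.69795799  0.08393761]
scene15 472 [ 2.6000e-03 -3.6000e-03  6.9498e+01] [-7.9  0.5] [-7.16461191e+00  5.57854491e-04]
scene17 481 [-5.0400e-02  4.2000e-03  7.0119e+01] [-4.4  0.4] [-4.28083693 -0.08257829]
scene15 0.9180785354721913 [-1.1019721 -1.0678501]
scene17 0.9660170553967415 [0.21763168 0.35783172]
```

View pics/c29.png

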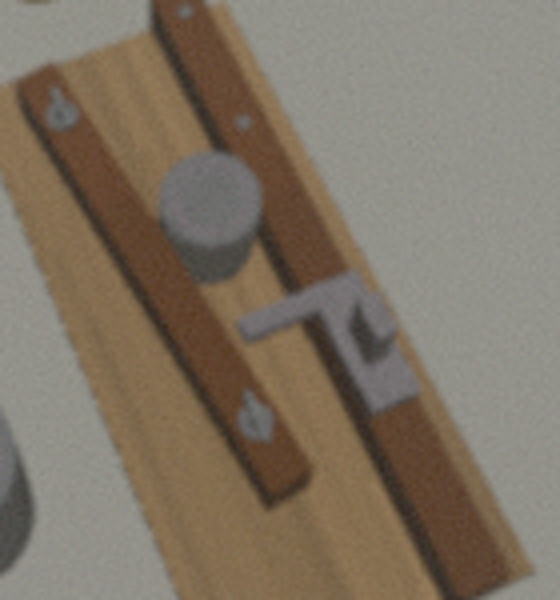

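```bash
python3 - <<'E'
from h import *
c=load('top0')
for u,v in [(28,168),(40,172),(52,238),(85,100),(110,30),(60,95)]:
    p=w(c,u,v);print((u,v),p.round(0),(RG.T@(p[:2]-T0)).round(0))
E
```

```text
(28, 168) [594. 412. 120.] [419.  34.]
(40, 172) [587. 391. 112.] [396.  37.]
(52, 238) [451. 394.  39.] [371. 171.]
(85, 100) [749. 316.  79.] [ 357. -138.]
(110, 30) [905. 264.  84.] [ 338. -300.]
(60, 95) [753. 360. 103.] [ 401. -132.]
```

The can is firmly wedged but now leans forward about 2°, because the tool itself had picked up a 0.8° lean from the repeated loaded steps. I'll straighten the tool by pressing the finger lightly against the fixed straight rail's end, then re-seat the can with a single push.

{"fn": "carry_out", "kwargs": {"motion": [[1,0,-55,0,0],[1,-5,-110,0,0],[1,-10,-165,0,0],[1,-20,-220,0,0],[1,-30,-275,0,0],[1,-41,-330,0,0],[1,-41,-385,0,0],[1,-41,-438,0,0],[1,-41,-438,0,0]]}}

```text
time: 34.58
tool_pos: [550.7, 252.9, 154.8]
tcp_rot: [3.129, -0.003, -0.202]
contact_force: [0.4, -0.2, -0.5]
grip_width: 0.2
```

```bash
python3 - <<'E'
from h import *
st();print(bot.get_obs()['tcp_rot'])
E
```

```text
gauge [253.88  43.59] z 154.8 Fg [-0.08 -0.46] -0.54 w 0.2 t 34.575
[ 3.12906004e+00 -2.65959731e-03 -2.02339891e-01]
```

{"fn": "carry_out", "kwargs": {"motion": [[1,2,0,40,0.4],[1,2,0,80,0.4],[1,2,0,110,0.4],[1,2,0,126,0.4],[1,2,5,126,0.4],[1,2,10,126,0.4],[1,2,13,126,0.4],[1,2,15,126,0.4],[1,2,16,126,0.4]]}}

```text
time: 35.7
tool_pos: [549.7, 235.2, 29.5]
tcp_rot: [3.129, -0.003, -0.209]
contact_force: [0.8, -0.3, -0.9]
grip_width: 0.4
```

{"fn": "carry_out", "kwargs": {"motion": [[1,0,2,0,0],[1,0,3,0,0],[1,0,3,0,0]]}}

```text
time: 36.08
tool_pos: [549.0, 232.2, 29.5]
tcp_rot: [3.129, -0.003, -0.21]
contact_force: [-0.5, -0.4, 0.5]
grip_width: 0.5
```

{"fn": "carry_out", "kwargs": {"motion": [[1,0,2,0,0],[1,0,3,0,0]]}}

```text
time: 36.33
tool_pos: [548.4, 229.2, 29.5]
tcp_rot: [3.129, -0.003, -0.21]
contact_force: [0.1, -0.3, -0.9]
grip_width: 0.8
```

{"fn": "carry_out", "kwargs": {"motion": [[1,0,2,0,0],[1,0,3.5,0,0]]}}

```text
time: 36.58
tool_pos: [547.6, 225.5, 29.5]
tcp_rot: [3.129, -0.003, -0.21]
contact_force: [-0.1, -0.1, 1.1]
grip_width: 0.8
```

{"fn": "carry_out", "kwargs": {"motion": [[1,0,2,0,0],[1,0,3.5,0,0]]}}

```text
time: 36.83
tool_pos: [546.8, 222.0, 29.5]
tcp_rot: [3.129, -0.003, -0.21]
contact_force: [-0.6, 1.0, 0.3]
grip_width: 0.6
```

{"fn": "carry_out", "kwargs": {"motion": [[1,0,2,0,0],[1,0,4,0,0]]}}

```text
time: 37.08
tool_pos: [546.0, 217.9, 29.6]
tcp_rot: [3.129, -0.003, -0.21]
contact_force: [-0.5, 0.8, -0.4]
grip_width: 0.5
```

{"fn": "carry_out", "kwargs": {"motion": [[1,0,2,0,0],[1,0,4,0,0]]}}

```text
time: 37.33
tool_pos: [545.1, 213.8, 29.6]
tcp_rot: [3.129, -0.003, -0.21]
contact_force: [-0.2, 0.3, -0.9]
grip_width: 0.5
```

```bash
python3 - <<'E'
from h import *
st()
cap('scene','scene18');crop('scene18',260,200,430,380,3.3,'c30')
E
```

```text
gauge [214.45  40.96] z 29.6 Fg [0.27 0.25] -0.92 w 0.5 t 37.325
```

View pics/c30.png

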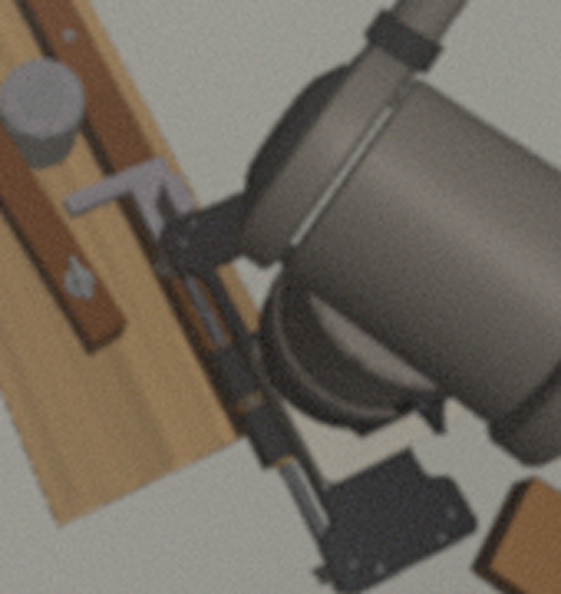

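{"fn": "carry_out", "kwargs": {"motion": [[1,0,0,-50,0],[1,0,0,-100,0],[1,0,45,-105,0],[1,0,95,-105,0],[1,0,140,-105,0],[1,0,155,-95,0],[1,0,155,-60,0],[1,0,155,-46,0],[1,0,155,-46,0]]}}

```text
time: 38.5
tool_pos: [512.2, 63.2, 76.6]
tcp_rot: [3.129, -0.001, -0.209]
contact_force: [-0.5, -0.0, 0.5]
grip_width: 0.3
```

```bash
python3 - <<'E'
from h import *
st()
cap('scene','scene19');crop('scene19',240,180,380,330,4,'c31')
E
```

```text
gauge [60.3  41.77] z 76.6 Fg [-0.11  0.52] 0.51 w 0.3 t 38.5
```

View pics/c31.png

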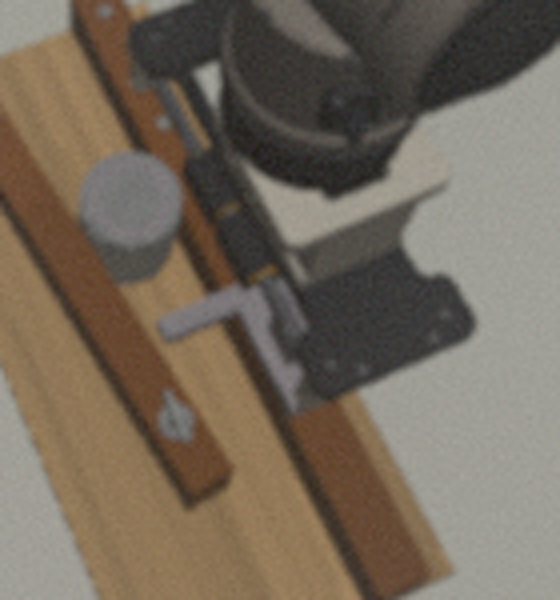

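{"fn": "carry_out", "kwargs": {"motion": [[1,0,-8,0,0],[1,0,-18,0,0],[1,0,-29,0,0],[1,0,-40,0,0],[1,0,-48,0,0],[1,0,-48,0,0],[1,0,-42,0,0],[0.7,0,-40,-35,0],[0.3,0,-40,-65,0]]}}

```text
time: 39.67
tool_pos: [520.5, 102.9, 142.3]
tcp_rot: [3.129, -0.001, -0.21]
contact_force: [0.4, 0.4, 0.8]
grip_width: 15.3
```

```bash
python3 - <<'E'
from h import *
st();print(bot.get_obs()['tcp_rot'])
E
```

```text
gauge [100.85  41.85] z 142.3 Fg [ 0.47 -0.3 ] 0.76 w 15.3 t 39.675
[ 3.12890127e+00 -5.98180508e-04 -2.09545815e-01]
```

{"fn": "carry_out", "kwargs": {"motion": [[0.26,10,35,0,0],[0.26,25,75,0,0],[0.26,42,105,0,0],[0.26,42.3,107.5,0,0],[0.26,42.3,107.5,15,0],[0.26,42.3,107.5,50,0],[0.26,42.3,107.5,85,0],[0.26,42.3,107.5,110,0],[0.26,42.3,107.5,116,0],[0.26,42.3,107.5,116,0]]}}

```text
time: 40.92
tool_pos: [539.0, -11.7, 27.5]
tcp_rot: [3.129, 0.0, -0.209]
contact_force: [0.2, -0.5, -0.2]
grip_width: 67.6
```

```bash
python3 - <<'E'
from h import *
st()
E
```

```text
gauge [-7.44 -0.08] z 27.5 Fg [-0.43 -0.25] -0.24 w 67.6 t 40.925
```

{"fn": "carry_out", "kwargs": {"motion": [[0.26,0,-3,0,0],[0.26,0,-5,0,0],[0.26,0,-6.5,0,0],[0.26,0,-7.5,0,0],[0.26,0,-8,0,0],[0.26,0,-8,0,0]]}}

```text
time: 41.68
tool_pos: [540.7, -5.2, 27.9]
tcp_rot: [3.127, -0.0, -0.208]
contact_force: [-1.7, -6.1, 3.0]
grip_width: 68.0
```

{"fn": "carry_out", "kwargs": {"motion": [[0.26,0,-1.5,0,0],[0.26,0,-2.5,0,0],[0.26,0,-3,0,0],[0.26,0,-3,0,0]]}}

```text
time: 42.18
tool_pos: [540.7, -5.1, 27.9]
tcp_rot: [3.123, 0.0, -0.208]
contact_force: [-3.9, -13.2, 1.3]
grip_width: 67.9
```

Pushed with 13.7 N. Now I back off, lift clear and look.

{"fn": "carry_out", "kwargs": {"motion": [[0.26,0,4,0,0],[0.26,0,7,0,0],[0.26,0,7,-15,0],[0.26,0,7,-45,0],[0.26,0,7,-85,0],[0.6,0,9,-120,0],[1,0,60,-125,0],[1,0,115,-125,0],[1,0,170,-125,0]]}}

```text
time: 43.3
tool_pos: [506.2, -170.1, 157.5]
tcp_rot: [3.123, -0.002, -0.207]
contact_force: [2.4, -0.3, -0.1]
grip_width: 32.8
```

```bash
cat > canchk.py <<'E'
from h import *
import sys
def pts(c,box):
    u0,v0,u1,v1=box;return np.array([w(c,u,v) for v in range(v0,v1) for u in range(u0,u1) if c['depth'][v,u]>0])
def chk(ks):
  for k in ks:
    b=(252,205,292,248) if 'scene' in k else (218,180,256,216)
    p=pts(load(k),b);q=p[(p[:,2]>66.5)&(p[:,2]<76)];G=(q[:,:2]-T0)@RG
    s=np.linalg.lstsq(np.c_[G,np.ones(len(q))],q[:,2],rcond=None)[0];print(k,len(q),s.round(4),((G.min(0)+G.max(0))/2).round(1),G.mean(0).round(2))
E
python3 - <<'E'
from canchk import *
st();print(bot.get_obs()['tcp_rot'])
cap('scene','scene20');crop('scene20',220,180,360,330,4,'c32')
cap('top','top20')
chk(['scene6','scene15','scene17','scene20','top6','top17','top20'])
c=load('scene20')
p=pts(c,(290,240,345,310));q=p[(p[:,2]>85)&(p[:,2]<125)];G=(q[:,:2]-T0)@RG;print('fin',len(q),G.min(0),G.max(0))
p=pts(load('top20'),(140,170,230,220));q=p[(p[:,2]>85)&(p[:,2]<115)];G=(q[:,:2]-T0)@RG;print('fin top',len(q),G.min(0),G.max(0))
E
```

```text
gauge [-169.21   -1.  ] z 157.5 Fg [ 0.18 -2.45] -0.11 w 32.8 t 43.3
[ 3.12301334e+00 -1.80204924e-03 -2.06787020e-01]
scene6 471 [-1.40000e-02  1.20000e-03  6.98588e+01] [-6.1  0.3] [-5.7   0.08]
scene15 472 [ 2.6000e-03 -3.6000e-03  6.9498e+01] [-7.9  0.5] [-7.16  0.  ]
scene17 481 [-5.0400e-02  4.2000e-03  7.0119e+01] [-4.4  0.4] [-4.28 -0.08]
scene20 482 [-4.85000e-02  3.40000e-03  7.00912e+01] [-5.1  0. ] [-4.41 -0.12]
top6 490 [-1.32000e-02  6.30000e-03  7.14542e+01] [-8.8 -0.4] [-8.91 -0.2 ]
top17 489 [-3.97000e-02  9.00000e-03  7.14908e+01] [-7.8 -0.3] [-7.8 -0.1]
top20 491 [-3.0300e-02  7.4000e-03  7.1714e+01] [-7.7 -0.4] [-7.69 -0.06]
fin 111 [122.62055569  34.45162536] [144.68425745  46.35462418]
fin top 74 [119.27719598  34.62439764] [141.5453606   46.36169129]
```

View pics/c32.png

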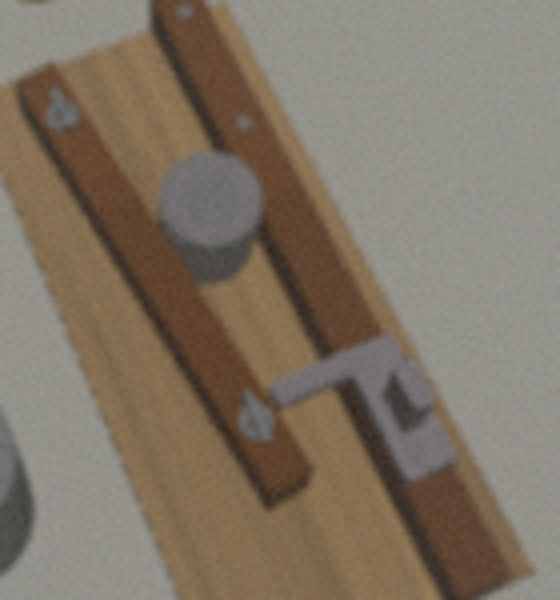

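{"fn": "carry_out", "kwargs": {"motion": [[1,0,-55,0,0],[1,-5,-110,0,0],[1,-10,-165,0,0],[1,-20,-220,0,0],[1,-30,-275,0,0],[1,-42,-325,0,0],[1,-42,-338,10,0],[1,-42,-338,50,0],[1,-42,-338,76,0],[1,-42,-338,76,0]]}}

```text
time: 44.65
tool_pos: [534.2, 163.7, 72.8]
tcp_rot: [3.12, 0.002, -0.213]
contact_force: [-0.2, -0.5, 0.7]
grip_width: 0.3
```

```bash
python3 - <<'E'
from h import *
st()
E
```

```text
gauge [163.11  41.17] z 72.8 Fg [-0.51  0.05] 0.67 w 0.3 t 44.65
```

{"fn": "carry_out", "kwargs": {"motion": [[1,0,4,0,0],[1,0,11,0,0],[1,0,20,0,0],[1,0,30,0,0],[1,0,40,0,0],[1,0,50,0,0],[1,0,60,0,0],[1,0,68,0,0],[1,0,72,0,0],[1,0,74,0,0]]}}

```text
time: 45.9
tool_pos: [518.4, 91.1, 74.4]
tcp_rot: [3.12, 0.003, -0.213]
contact_force: [2.4, 1.3, 0.2]
grip_width: 0.5
```

{"fn": "carry_out", "kwargs": {"motion": [[1,0,1.5,0,0],[1,0,2.5,0,0],[1,0,2.5,0,0]]}}

```text
time: 46.28
tool_pos: [517.8, 88.7, 74.4]
tcp_rot: [3.119, 0.003, -0.213]
contact_force: [1.5, 0.9, 1.2]
grip_width: 0.2
```

```bash
cat >> canchk.py <<'E'
def tongue(ks):
  for k in ks:
    p=pts(load(k),(265,225,305,262));q2=p[(p[:,2]>59)&(p[:,2]<65.5)];H=(q2[:,:2]-T0)@RG
    m=(H[:,1]<20)&(H[:,1]>-12);print(k,'tongue',m.sum(),np.percentile(H[m][:,0],[10,50,90,98]).round(1))
def look(n):
    st();cap('scene',n);st();cap('top',n+'t');st();chk([n]);tongue([n]);crop(n,240,195,310,265,8,n+'c')
E
python3 - <<'E'
from canchk import *
look('scene21'); tongue(['scene12','scene13','scene14'])
E
```

```text
gauge [86.38 41.61] z 74.4 Fg [ 1.21 -1.24] 1.2 w 0.2 t 46.275
gauge [86.4  41.62] z 74.4 Fg [ 0.89 -1.33] 0.37 w 0.3 t 46.325
gauge [86.4  41.61] z 74.4 Fg [ 1.35 -0.49] 1.57 w 0.1 t 46.375
scene21 482 [-4.44000e-02  5.20000e-03  7.00417e+01] [-4.6  0.1] [-4.36 -0.02]
scene21 tongue 94 [20.9 31.6 37.3 38.1]
scene12 tongue 100 [20.1 27.4 33.5 34.5]
scene13 tongue 100 [19.4 25.6 31.6 32.6]
scene14 tongue 97 [18.5 24.9 30.3 31.3]
```

View pics/scene21c.png

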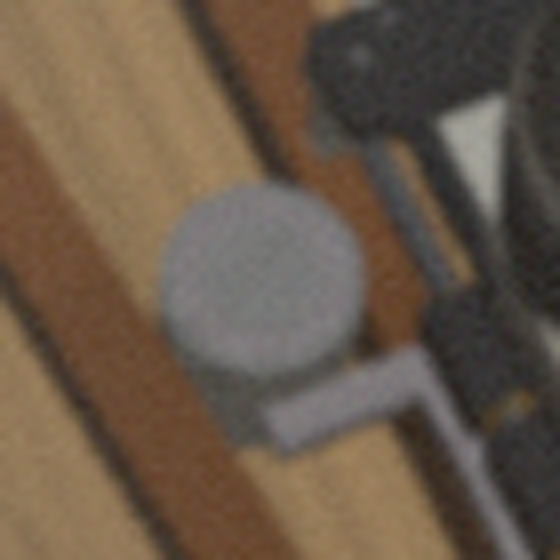

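{"fn": "carry_out", "kwargs": {"motion": [[1,0,1.5,0,0],[1,0,2.8,0,0],[1,0,2.8,0,0]]}}

```text
time: 46.75
tool_pos: [517.1, 85.9, 74.4]
tcp_rot: [3.119, 0.003, -0.213]
contact_force: [1.3, 0.9, 1.3]
grip_width: 0.5
```

{"fn": "carry_out", "kwargs": {"motion": [[1,0,0.4,0,0],[1,0,0.4,0,0]]}}

```text
time: 47.0
tool_pos: [517.0, 85.5, 74.4]
tcp_rot: [3.119, 0.003, -0.213]
contact_force: [1.3, 1.0, 0.2]
grip_width: 0.8
```

{"fn": "carry_out", "kwargs": {"motion": [[1,0,0.4,0,0],[1,0,0.4,0,0]]}}

```text
time: 47.25
tool_pos: [516.9, 85.0, 74.4]
tcp_rot: [3.119, 0.003, -0.213]
contact_force: [1.3, 0.9, 0.5]
grip_width: 0.7
```

```bash
python3 - <<'E'
from canchk import *
look('scene22')
E
```

```text
gauge [82.61 41.72] z 74.4 Fg [ 1.13 -1.07] 0.54 w 0.7 t 47.25
gauge [82.6  41.69] z 74.4 Fg [ 1.03 -0.38] -0.55 w 0.5 t 47.3
gauge [82.63 41.7 ] z 74.4 Fg [ 0.36 -1.09] 0.34 w 0.2 t 47.35
scene22 481 [-4.1300e-02 -6.9000e-03  7.0166e+01] [-4.7  0.2] [-4.42 -0.12]
scene22 tongue 98 [21.4 28.3 34.  35. ]
```

View pics/scene22c.png

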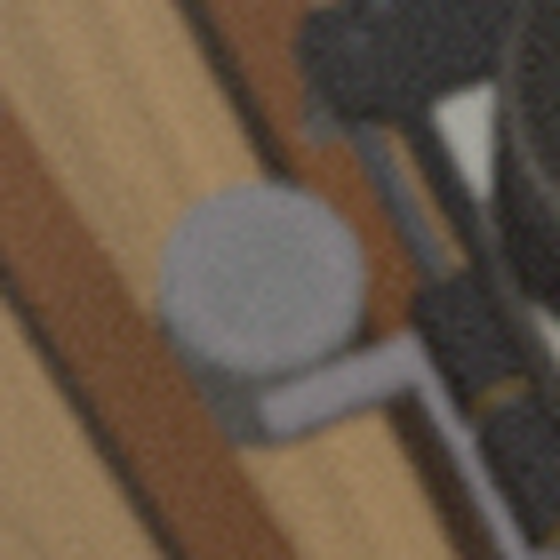

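{"fn": "carry_out", "kwargs": {"motion": [[1,0,0.3,0,0],[1,0,0.3,0,0]]}}

```text
time: 47.6
tool_pos: [516.8, 84.7, 74.4]
tcp_rot: [3.119, 0.003, -0.213]
contact_force: [1.5, 1.1, 1.4]
grip_width: 0.9
```

{"fn": "carry_out", "kwargs": {"motion": [[1,0,0.3,0,0],[1,0,0.3,0,0]]}}

```text
time: 47.85
tool_pos: [516.8, 84.4, 74.4]
tcp_rot: [3.119, 0.003, -0.213]
contact_force: [2.3, 1.3, -0.2]
grip_width: 0.1
```

```bash
python3 - <<'E'
from canchk import *
look('scene23')
E
```

```text
gauge [81.98 41.68] z 74.4 Fg [ 1.7  -1.94] -0.16 w 0.1 t 47.85
gauge [81.98 41.71] z 74.4 Fg [ 1.82 -0.64] 0.41 w 0.7 t 47.9
gauge [82.01 41.73] z 74.4 Fg [ 0.47 -1.36] 1.1 w 0.7 t 47.95
scene23 482 [-3.96000e-02  4.50000e-03  7.01304e+01] [-5.1  0.1] [-4.34 -0.15]
scene23 tongue 98 [21.2 27.5 32.9 34. ]
```

{"fn": "carry_out", "kwargs": {"motion": [[1,0,0.3,0,0],[1,0,0.3,0,0]]}}

```text
time: 48.2
tool_pos: [516.7, 84.1, 74.4]
tcp_rot: [3.119, 0.003, -0.213]
contact_force: [0.1, 1.5, 1.0]
grip_width: 0.1
```

```bash
python3 - <<'E'
from canchk import *
look('scene24')
E
```

```text
gauge [81.65 41.73] z 74.4 Fg [1.46 0.2 ] 0.96 w 0.1 t 48.2
gauge [81.66 41.71] z 74.4 Fg [ 1.87 -0.52] 0.73 w 0.6 t 48.25
gauge [81.67 41.7 ] z 74.4 Fg [ 0.7  -0.62] 0.97 w 0.3 t 48.3
scene24 479 [-3.55000e-02  2.00000e-03  7.00803e+01] [-5.3  0.2] [-4.36  0.09]
scene24 tongue 100 [21.1 26.7 32.9 33.8]
```

{"fn": "carry_out", "kwargs": {"motion": [[1,0,0.3,0,0],[1,0,0.3,0,0]]}}

```text
time: 48.55
tool_pos: [516.6, 83.9, 74.4]
tcp_rot: [3.119, 0.003, -0.213]
contact_force: [1.7, 1.1, 0.6]
grip_width: 0.5
```

```bash
python3 - <<'E'
from canchk import *
look('scene25')
E
```

```text
gauge [81.47 41.7 ] z 74.4 Fg [ 1.41 -1.49] 0.62 w 0.5 t 48.55
gauge [81.48 41.68] z 74.5 Fg [ 2.98 -1.48] 0.73 w 0.4 t 48.6
gauge [81.44 41.71] z 74.4 Fg [ 1.68 -1.19] 0.06 w 0.4 t 48.65
scene25 482 [-3.69000e-02 -5.00000e-04  7.00995e+01] [-5.   0.2] [-4.37 -0.05]
scene25 tongue 99 [21.8 27.5 33.3 34. ]
```

{"fn": "carry_out", "kwargs": {"motion": [[1,0,0.4,0,0],[1,0,0.4,0,0]]}}

```text
time: 48.9
tool_pos: [516.6, 83.7, 74.5]
tcp_rot: [3.12, 0.003, -0.213]
contact_force: [2.3, 3.2, 0.5]
grip_width: 0.0
```

```bash
python3 - <<'E'
from canchk import *
look('scene26')
E
```

```text
gauge [81.24 41.7 ] z 74.5 Fg [ 3.58 -1.56] 0.54 w 0.0 t 48.9
gauge [81.24 41.66] z 74.5 Fg [ 4.29 -1.58] 0.42 w 0.2 t 48.95
gauge [81.22 41.67] z 74.5 Fg [ 3.3 -0.3] 0.58 w 0.2 t 49.0
scene26 478 [-3.82000e-02  8.50000e-03  7.00698e+01] [-5.  0.] [-4.44  0.03]
scene26 tongue 94 [21.  26.8 32.3 34. ]
```

View pics/scene26c.png

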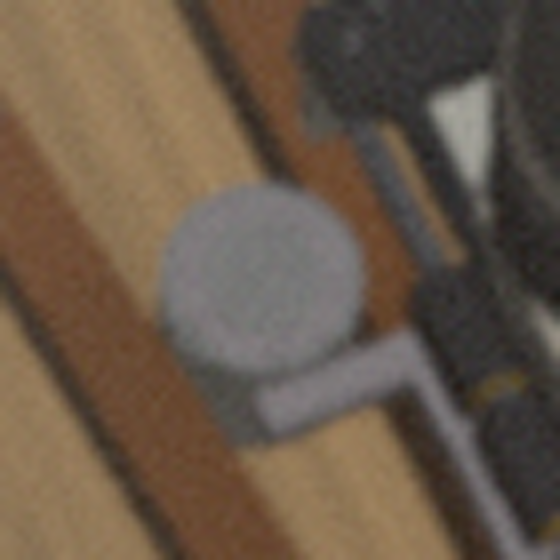

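Contact is clear: the force rose from 1.3 to 3.7 N with no further advance, and the can has not moved. Now I retreat.

{"fn": "carry_out", "kwargs": {"motion": [[1,0,-2,0,0],[1,0,-6,0,0],[1,0,-10,0,0],[1,0,-10,-20,0],[1,0,-10,-60,0],[1,0,-10,-100,0],[1,0,-60,-110,0],[1,0,-110,-110,0],[1,0,-160,-110,0],[1,0,-160,-110,0]]}}

```text
time: 50.25
tool_pos: [550.9, 245.5, 180.1]
tcp_rot: [3.12, 0.004, -0.209]
contact_force: [0.7, -0.8, -0.4]
grip_width: 0.5
```

```bash
python3 - <<'E'
from canchk import *
look('scene27');chk(['scene27t']);crop('scene27t',170,150,270,225,7,'c40');crop('scene27',220,180,360,330,4,'c41')
p=pts(load('scene27t'),(150,170,245,220));q=p[(p[:,2]>85)&(p[:,2]<115)];G=(q[:,:2]-T0)@RG;print('fin top',len(q),G.min(0),G.max(0))
E
```

```text
gauge [246.59  41.84] z 180.1 Fg [-0.6  -0.81] -0.41 w 0.5 t 50.25
gauge [244.74  41.59] z 180.2 Fg [-0.39  0.01] -0.53 w 0.5 t 50.3
gauge [243.6   41.31] z 180.4 Fg [ 0.26 -0.08] -0.34 w 0.4 t 50.35
scene27 482 [-4.46000e-02  4.40000e-03  7.01524e+01] [-4.8  0.1] [-4.31  0.02]
scene27 tongue 98 [21.  27.  32.7 33.5]Traceback (most recent call last):
  File "<stdin>", line 2, in <module>
  File "canchk.py", line 9, in chk
    s=np.linalg.lstsq(np.c_[G,np.ones(len(q))],q[:,2],rcond=None)[0];print(k,len(q),s.round(4),((G.min(0)+G.max(0))/2).round(1),G.mean(0).round(2))
                                                                                                 ~~~~~^^^
    return umr_minimum(a, axis, None, out, keepdims, initial, where)
ValueError: zero-size array to reduction operation minimum which has no identity
```

View pics/scene27t.png

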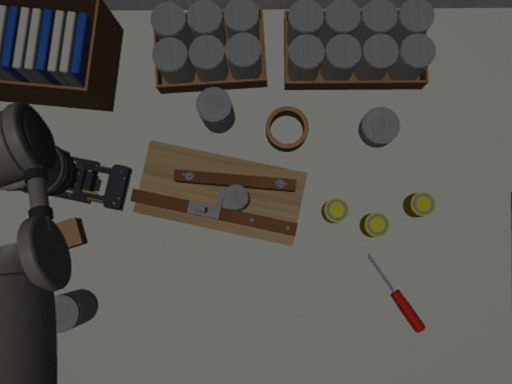

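```bash
python3 - <<'E'
from canchk import *
crop('scene27t',170,165,270,235,7,'c40')
p=pts(load('scene27t'),(190,190,250,225));H=(p[:,:2]-T0)@RG
q=H[(p[:,2]>59)&(p[:,2]<66)&(abs(H[:,1])<22)&(H[:,0]>12)];print('tongue',np.percentile(q[:,0],[2,50,98]))
q=H[(p[:,2]>85)];print('fin',q.min(0),q.max(0))
st()
E
```

```text
tongue [19.24516152 25.09750551 30.97981415]
fin [45.72139888 34.73487767] [67.69024276 46.60334663]
gauge [243.6   41.31] z 180.4 Fg [ 0.26 -0.08] -0.34 w 0.4 t 50.35
```

View pics/c40.png

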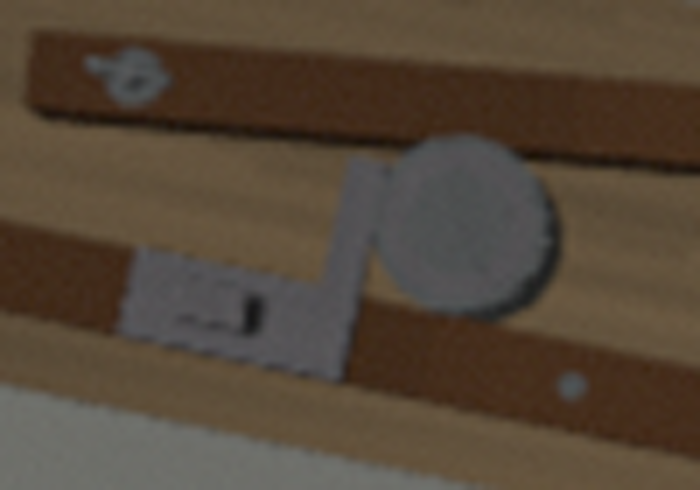

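View pics/scene27c.png

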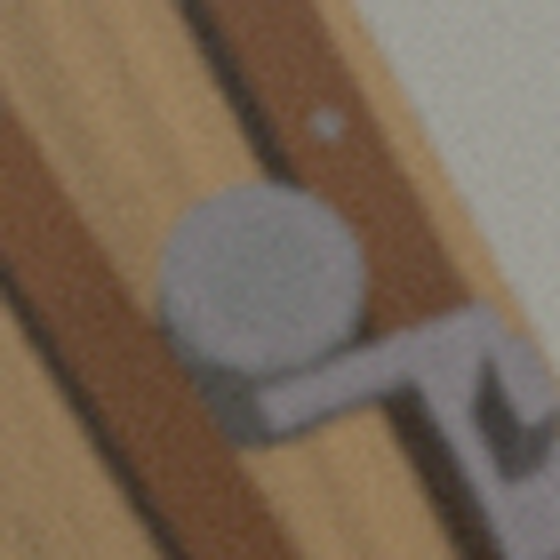

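The marker's tongue touches the can (face at gauge x ≈ 19.2, expected ≈ 18.9), and the other goods stand where they were. Handing in.

```bash
python3 -c "
from h import *
print(bot.close_job())"
```

```text
the job is handed in; nothing more can be done
None
```

The slim pale can is wedged in the gauge at about gauge x = -8 mm, against the straight rail, and the marker is up against it. I handed the job in at about 50 s, with the arm clear of everything.

**What went wrong and was mended:** The first wedging push was about 11.6 N. My first marker approach then went slightly too far and shifted the top of the can by about 1 mm. I backed the marker off, re-wedged the can with pushes of up to about 14 N, and brought the marker up again in 0.3–0.4 mm steps. I stopped when the force rose to about 3.7 N, which is about 2 N on the can.

**Last checks:**
- **Marker:** its face is at about x = 19.2 mm, and contact was expected at about 18.9 mm.
- **Can:** it did not move during the final marker contact.
- **Other goods:** they look undisturbed in the last overhead picture. The arm hides part of its left side, including the bottle, so those items are not confirmed.

**Not perfect:**
- **Lean:** the can leans about 2° towards the narrow end. The second seating push was meant to straighten it but did not.
- **Fixed rail:** I tried to straighten the tool against the end of the straight rail. It met no measurable contact, even where my measured position said it should.

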